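# Put the casts away in the dust cabinet

### The job

Clear the bottles from in front of the low dust cabinet and stand them upright on the green mat; then pull the cabinet's tray all the way out and pack every cast and every red-lidded pot from the black mat into it, each standing flat on the tray's floor, casts with the teeth up, nothing on top of anything else, and after that push the tray fully home under the roof. Leave the red wax stick lying where it is.

Things in the scene. Friction and masses are not known exactly. Their poses are not given: they have to be found in the camera images.
- dust_cabinet: low fixed cabinet, grey sides, white roof: 150 mm deep (x), 320 mm wide (y), 72 mm high; origin on the bench under its middle. Its own -x side is the open front, facing the robot; the opening under the roof is 65 mm high. Wire baskets hang from the rack over the back of the bench, from z = 0.28 up and from x = 0.66 on: keep the wrist clear of them when swinging across
- tray (a joint): how far the aluminium tray is pulled out, in m along the cabinet's own -x: 0 fully home, 0.16 fully out (end stops at both). About 1.5 N of friction; it stays where it is left. Anything standing in front blocks it or is shoved along
- tray_in (a point): centre of the tray's inner floor, 11 mm above the bench; axes as the cabinet's. The tray is 124 mm (x) by 270 mm (y) inside, walls 5 mm thick rising 20 mm above the floor. Fully home the point is at the cabinet's x = 0. The roof leaves 54 mm above the tray's floor. The largest set of items fills 239 mm of a row along y, casts with their 66 mm along y
- tray_pull (a point): middle of the top edge of the tray's blue upright pull, 70 mm above the bench: a plate 10 mm thick (cabinet's x), 40 mm wide (y) and 60 mm high, its middle 57 mm in front of the tray's front wall on a foot that ends 13 mm above the bench; pinch it from above across its thickness
- bottle_mat: green plastic mat fixed to the bench, 170 (x) by 120 (y) by 3 mm; origin under its middle
- amber_bottle: brown bottle with white cap, 55 mm diameter up to 96 mm, 119 mm high, 0.22 kg; origin in the middle of its underside, z up. Stands in front of the tray; may be absent
- ink_bottle: dark bottle with blue cap, 54 mm diameter up to 79 mm, 96 mm high, 0.12 kg; origin in the middle of its underside, z up. Stands in front of the tray; may be absent
- cast_0: cream dental cast, teeth up on the 3 mm black bench mat, 29 mm high, 70 g; sides vertical up to 15 mm, tapering above. D-shaped outline, 66 mm wide; its flat heel (60 mm) and flat front (28 mm) are parallel, 54 mm apart: grasp these, low. Origin in the underside; the outline's middle is at (2.7, 3.3) mm in the body's x, y; the flats' normal points 20 deg from body x towards y. May be absent
- cast_1: white dental cast, teeth up on the 3 mm black bench mat, 29 mm high, 70 g; sides vertical up to 15 mm, tapering above. D-shaped outline, 66 mm wide; its flat heel (60 mm) and flat front (28 mm) are parallel, 54 mm apart: grasp these, low. Origin in the underside; the outline's middle is at (3.3, -2.7) mm in the body's x, y; the flats' normal points -70 deg from body x towards y. May be absent
- cast_2: cream dental cast, teeth up on the 3 mm black bench mat, 29 mm high, 70 g; sides vertical up to 15 mm, tapering above. D-shaped outline, 66 mm wide; its flat heel (60 mm) and flat front (28 mm) are parallel, 54 mm apart: grasp these, low. Origin in the underside; the outline's middle is at (1.4, 2.3) mm in the body's x, y; the flats' normal points 10 deg from body x towards y. May be absent
- pot_a: small round pot with a red lid, 41 mm diameter, 44 mm high, 60 g, on the 3 mm thick black bench mat; origin in the middle of its underside. May be absent
- pot_b: a pot like pot_a. May be absent
- wax_stick: red stick of wax lying on the black mat, about 90 mm long and 9 mm square; to be left alone

How it is judged (in metres and radians):
On the way, in this order (a step that is already met when the one before it is completed fails the run):
1. the bottles stand on the green mat (x of amber_bottle in the frame of bottle_mat between -0.085 and 0.085 m and y of amber_bottle in the frame of bottle_mat between -0.06 and 0.06 m and z of each of amber_bottle, ink_bottle in the frame of bottle_mat below 0.009 m and angle between each of amber_bottle, ink_bottle's own z axis and vertical below 0.12 rad and x of ink_bottle in the frame of bottle_mat between -0.085 and 0.085 m and y of ink_bottle in the frame of bottle_mat between -0.06 and 0.06 m), for 0.2 s.
2. the tray is pulled all the way out (value of joint tray above 0.152 m), for 0.2 s.
3. every cast and pot lies flat in the tray, the tray still out (value of joint tray above 0.12 m and x of cast_0 in the frame of tray_in between -0.06 and 0.06 m and y of cast_0 in the frame of tray_in between -0.133 and 0.133 m and z of cast_0 in the frame of tray_in between -0.006 and 0.006 m and angle between each of cast_0, cast_1, cast_2, pot_a, pot_b's own z axis and vertical below 0.12 rad and x of cast_1 in the frame of tray_in between -0.06 and 0.06 m and y of cast_1 in the frame of tray_in between -0.133 and 0.133 m and z of cast_1 in the frame of tray_in between -0.006 and 0.006 m and x of cast_2 in the frame of tray_in between -0.06 and 0.06 m and y of cast_2 in the frame of tray_in between -0.133 and 0.133 m and z of cast_2 in the frame of tray_in between -0.006 and 0.006 m and x of pot_a in the frame of tray_in between -0.06 and 0.06 m and y of pot_a in the frame of tray_in between -0.133 and 0.133 m and z of pot_a in the frame of tray_in between -0.006 and 0.006 m and x of pot_b in the frame of tray_in between -0.06 and 0.06 m and y of pot_b in the frame of tray_in between -0.133 and 0.133 m and z of pot_b in the frame of tray_in between -0.006 and 0.006 m), for 0.2 s.
4. the tray is fully home (value of joint tray below 0.006 m), for 0.2 s.
At the end, for the whole second after the job is handed in: the tray is home to within 6 mm; every cast and pot present stands flat on the tray's floor (6 mm in height, within 7 degrees of upright, inside the walls); every bottle present stands upright with its middle on the green mat, all at rest (all of step 1 and value of joint tray below 0.006 m and x of cast_0 in the frame of tray_in between -0.06 and 0.06 m and y of cast_0 in the frame of tray_in between -0.133 and 0.133 m and z of cast_0 in the frame of tray_in between -0.006 and 0.006 m and angle between each of cast_0, cast_1, cast_2, pot_a, pot_b's own z axis and vertical below 0.12 rad and x of cast_1 in the frame of tray_in between -0.06 and 0.06 m and y of cast_1 in the frame of tray_in between -0.133 and 0.133 m and z of cast_1 in the frame of tray_in between -0.006 and 0.006 m and x of cast_2 in the frame of tray_in between -0.06 and 0.06 m and y of cast_2 in the frame of tray_in between -0.133 and 0.133 m and z of cast_2 in the frame of tray_in between -0.006 and 0.006 m and x of pot_a in the frame of tray_in between -0.06 and 0.06 m and y of pot_a in the frame of tray_in between -0.133 and 0.133 m and z of pot_a in the frame of tray_in between -0.006 and 0.006 m and x of pot_b in the frame of tray_in between -0.06 and 0.06 m and y of pot_b in the frame of tray_in between -0.133 and 0.133 m and z of pot_b in the frame of tray_in between -0.006 and 0.006 m and linear speed of each of cast_0, cast_1, cast_2, pot_a, pot_b, amber_bottle, ink_bottle below 0.02 m/s); the robot touches nothing.
It fails at once if the wax stick was shifted by more than 30 mm (distance of wax_stick from where it was at the start of the episode above 0.03 m).
Of amber_bottle, ink_bottle only 1 to 2 are there at a start; the rules pass over those that are not, and their reading is None.
Of cast_0, cast_1, cast_2, pot_a, pot_b only 3 to 4 are there at a start; the rules pass over those that are not, and their reading is None.
At some moment in a run one of cast_0, cast_1, cast_2 may be knocked a few centimetres aside while the robot is not near it.
It also fails if it takes over 210 s, if anything falls off the work surface, if the arm or the gripper's body presses on something with over 40 N, if the wrist force passes 120 N, or if a joint passes its speed limit or range.

### The arm

A 6-joint arm with a two-finger parallel gripper is mounted at the origin on a cart in front of the work surface, level with it; the furniture and walls round the work are solid. World frame = base frame: x ahead of the robot, y to its left, z up, the work surface at z = 0. Lengths are in mm, angles in rad, forces in N, time in s.
With the tool pointing down it reaches from about 325 to 750 mm from the base axis. Payload 7.6 kg.
Tool frame: the origin (TCP) lies midway between the tips of the shut fingers; the grasp point (between the pads) lies 19 mm behind it (robot.grip_depth is the distance from the TCP to the grasp point, in mm); z points along the fingers, y is the line along which they close (so a half turn about z gives the same grasp; the last joint's range is limited). The gripper opens to 85 mm and grips with 20 to 120 N. Pads are 22 mm wide; open, the fingers measure 114 mm over their backs; the gripper's body (76 mm by 85 mm) begins 54 mm behind the grasp point. The pads swing forward as they close: fully open they stand 13 mm farther back than shut.
Start: joints at [1.164, 0.052, 1.401, -0, 1.689, -0.07], TCP at [173.48, 495.53, 231.323] pointing down, gripper open.
Joint ranges: [-2.9, 2.9], [-0.91, 2.17], [0.12, 2.37], [-1.06, 4.2], [0.26, 2.73], [-2.93, 2.93]. Speed limits (rad/s): [2.57, 2.57, 3.01, 3.14, 3.14, 3.14].

### API

Orientations are given as a unit quaternion [x, y, z, w].
In Python, from station import robot, eyes gives the robot as it stands (robot), with the cameras (eyes).
- The arm moves only by the shell command python3 jog.py [FORCE], which reads ROWS from standard input. ROWS is a JSON list of rows, 1 to 5 of them, each an object with the fields xyz (a list: dx, dy, dz in mm), rot (a list: a rotation vector rx, ry, rz in rad), aperture (the finger opening in mm); a field left out counts as zero (the opening has to be given); each row shifts and turns the commanded pose from where the row before left it, along the tool's axes as they then stand; what a row does not reach is not made up. A row lasts 1/10 s, in which the tool goes at most 50 mm and 0.15 rad, less where a joint would pass 70% of its speed; a pose out of reach is approached as far as the arm can. The fingers move at their own pace and stop on an object; FORCE is the grip in N (left out, the last holds). Time passes only in rows, so rows that do not move let the fingers close. It prints the time, the measured TCP pose, the force, the opening and the grip force at its end. Input that does not fit is refused with a message, and nothing moves.
- robot.sense(): the state, without advancing time (a new reading comes with each control period).
- eyes.camera(name): name is "side" or "top" or "wrist"; returns (picture, depth): 480x640x3 uint8, red, green, blue; 480x640 float32, mm along the optical axis (not along the pixel's ray), 0 where there is no reading.
- eyes.calibration(name): a dict with "fx", "fy", "cx", "cy" (pixels), "R" (3x3) and "t" (3): a world point X has camera coordinates R X + t; the wrist camera has in their place "hand_eye" (4x4, takes a point from camera to tool coordinates, whose origin is the TCP and whose axes are the flange's). Camera axes: x right, y down, z forward; pixel columns grow to the right and rows downward; lengths in mm; the calibration is good to about 2 mm. A picture is of the moment at which its call begins: read the wrist's pose just before it. calibration takes no time and is no camera call.
- robot.job_done(): hands the job in; it is judged then, once.
The state is a dict: "t": time; "joint_positions": joint angles; "dq": joint speeds; "tau": joint torques, N m; "tool_pos": TCP position; "orientation": TCP orientation; "ft_force": force on the tool from outside, world axes, zero at the start; "ft_torque": the same for the moment, N m; "grip_width": finger opening in mm; "grasp_force": force on a finger pad.
Only numpy, scipy, OpenCV 4.12 (cv2) and the standard library are available. Lean on these libraries where they do the work, as an engineer would, in place of code of your own. Each camera call takes 0.05 s, during which the arm holds its last target. There are 200 camera calls.

## Working session

There is one attempt and no reset: what is moved stays moved. The work goes in short steps, Python scripts to look and compute and a shell command to move; the robot and the scene stay as the last step left them, time stands still between calls to the robot, and variables do not carry over. Pictures are saved under pics/ and viewed, at most 14 in all, crops included, and the job is handed in when it is done.

```bash
ls; mkdir -p pics; python3 - <<'E'
from station import robot, eyes
import cv2,numpy as np
s=robot.sense();print({k:np.round(v,3).tolist() for k,v in s.items()})
for n in("top","side"):
    p,d=eyes.camera(n);cv2.imwrite(f"pics/{n}0.png",p[:,:,::-1]);np.save(f"pics/{n}0.npy",d)
    c=eyes.calibration(n);print(n,{k:np.round(v,3).tolist() for k,v in c.items()})
print(eyes.calibration("wrist"))
E
```

```text
jog.py
pics
station.py
{'t': 0.0, 'joint_positions': [1.164, 0.053, 1.402, 0.0, 1.689, -0.07], 'dq': [-0.0, 0.001, -0.0, 0.0, -0.0, -0.0], 'tau': [0.001, -38.168, -36.018, 0.0, 0.006, -0.0], 'tool_pos': [173.364, 495.231, 230.459], 'orientation': [0.168, 0.986, -0.001, -0.0], 'ft_force': [-0.381, 0.944, -0.466], 'ft_torque': [0.032, -0.025, 0.001], 'grasp_force': 0.0, 'grip_width': 85.249}
top {'fx': 454.37, 'fy': 454.37, 'cx': 310.515, 'cy': 231.824, 'R': [[0.014, -1.0, 0.02], [-0.994, -0.016, -0.111], [0.112, -0.018, -0.994]], 't': [-34.077, 547.469, 1076.841]}
side {'fx': 447.072, 'fy': 447.072, 'cx': 323.214, 'cy': 237.432, 'R': [[0.812, -0.584, 0.005], [-0.22, -0.314, -0.924], [0.541, 0.749, -0.383]], 't': [-450.956, 204.427, 787.529]}
{'fx': 361.16650758177195, 'fy': 361.16650758177195, 'cx': 320.3178752649486, 'cy': 241.55536060209232, 'hand_eye': array([[ 2.07275028e-03, -9.55934311e-01, -2.93573324e-01,
         7.38801356e+01],
       [ 9.99997840e-01,  2.02626793e-03,  4.62462899e-04,
         5.13220281e-01],
       [ 1.52774057e-04, -2.93573648e-01,  9.55936447e-01,
        -1.43928280e+02],
       [ 0.00000000e+00,  0.00000000e+00,  0.00000000e+00,
         1.00000000e+00]])}
```

View pics/top0.png

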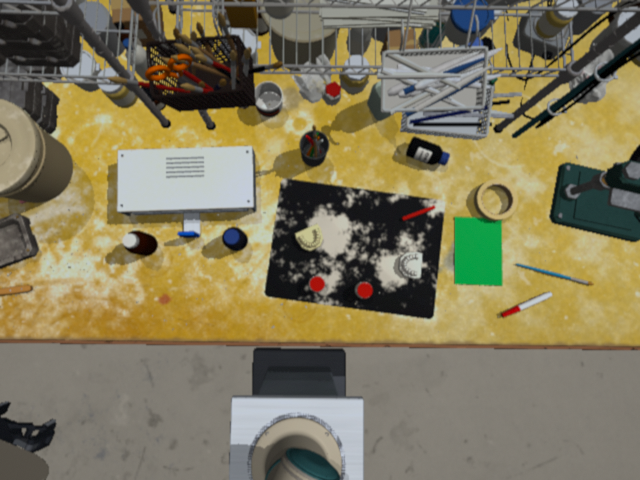

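View pics/side0.png

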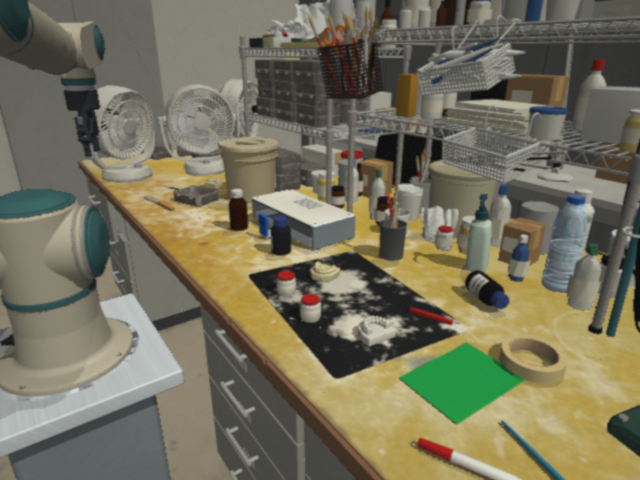

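The top view has the amber bottle at (140,242), ink bottle (234,238), blue pull (188,232), cabinet roof at (187,180), cream cast (310,238), white cast (409,264), pots (317,284) and (364,290), wax (418,213) and green mat (478,250). The side view agrees.

```bash
cat > h.py <<'E'
from station import robot, eyes
import cv2,numpy as np
from scipy.spatial.transform import Rotation as Ro
def pose():
    s=robot.sense();return np.array(s['tool_pos']),Ro.from_quat(s['orientation']).as_matrix()
def cam(name):
    """pic(bgr),depth,K-tuple,R,t with X_cam=R X+t"""
    P,Q=pose();c=eyes.calibration(name);p,d=eyes.camera(name)
    if name=="wrist":
        H=np.array(c['hand_eye']);Rwc=Q@H[:3,:3];o=Q@H[:3,3]+P;R=Rwc.T;t=-R@o
    else:R,t=np.array(c['R']),np.array(c['t'])
    return p[:,:,::-1].copy(),d,(c['fx'],c['fy'],c['cx'],c['cy']),R,t
def ray(C,uv,z):
    _,_,(fx,fy,cx,cy),R,t=C;uv=np.atleast_2d(np.asarray(uv,float))
    r=np.c_[(uv[:,0]-cx)/fx,(uv[:,1]-cy)/fy,np.ones(len(uv))]@R;o=-R.T@t
    return o+r*((z-o[2])/r[:,2])[:,None]
def cloud(C):
    _,d,(fx,fy,cx,cy),R,t=C;v,u=np.mgrid[:480,:640]
    X=np.stack([(u-cx)/fx*d,(v-cy)/fy*d,d],-1)
    return (X-t)@R
def blobs(mask,amin=30):
    n,l,st,ce=cv2.connectedComponentsWithStats(mask.astype(np.uint8))
    return [(l==i) for i in range(1,n) if st[i,4]>=amin]
def tops(C,m,z):
    cs,_=cv2.findContours(m.astype(np.uint8),cv2.RETR_EXTERNAL,cv2.CHAIN_APPROX_NONE)
    c=max(cs,key=cv2.contourArea).reshape(-1,2);W=ray(C,c,z)[:,:2].astype(np.float32)
    return W,cv2.minAreaRect(W)
def go(target,yaw=None):
    """tool-axis shift to target TCP; yaw = world angle of tool y axis (deg), tool down"""
    P,Q=pose();d=np.array(target,float)-P
    print('now',np.round(P,1),'toolx',np.round(Q[:,0],3),'tooly',np.round(Q[:,1],3),'z',np.round(Q[:,2],4))
    print('shift tool',np.round(Q.T@d,1))
    if yaw is not None:
        a=np.radians(yaw)
        for k in(0,np.pi):
            y=np.array([np.cos(a+k),np.sin(a+k),0]);z=np.array([0,0,-1.]);T=np.c_[np.cross(y,z),y,z]
            print('rotvec',np.round(Ro.from_matrix(Q.T@T).as_rotvec(),3))
E
python3 - <<'E'
from h import *
C=cam("top");p,d=C[:2];X=cloud(C);hsv=cv2.cvtColor(p,cv2.COLOR_BGR2HSV)
H,S,V=hsv[...,0].astype(int),hsv[...,1],hsv[...,2]
v,u=np.mgrid[:480,:640]
def win(a,b,c,e):return(u>=a)&(u<b)&(v>=c)&(v<e)
for nm,m,z in[("mat",(abs(H-65)<15)&(S>150)&win(430,520,200,300),3),
 ("roof",(S<40)&(V>150)&win(110,262,140,216),72),
 ("pull",(abs(H-110)<15)&(S>120)&win(170,210,220,245),70),
 ("ink",(abs(H-113)<15)&(S>100)&win(215,255,220,255),96),
 ("amber",(S<60)&(V>130)&win(118,145,225,255),119),
 ("pots",((H<8)|(H>172))&(S>150)&win(290,380,270,310),47),
 ("wax",((H<8)|(H>172))&(S>150)&win(390,445,195,230),9),
 ("dark",(V<60)&win(260,450,170,325),3)]:
    for b in blobs(m,25):
        W,r=tops(C,b,z);print(nm,b.sum(),"rect c",np.round(r[0],1),"size",np.round(r[1],1),"ang",round(r[2],1),'medz',np.round(np.median(X[b][:,2]),1))
m=(X[...,2]>14)&(X[...,2]<60)&win(270,440,190,312)
for b in blobs(m,30):
    W,r=tops(C,b,25);print("high",b.sum(),np.round(X[b][:,:2].mean(0),1),np.round(r[0],1),np.round(r[1],1),round(r[2]),'z',np.round(np.percentile(X[b][:,2],[10,50,95])))
E
```

```text
mat 3025 rect c [ 510.3 -446.9] size [115.5 166.2] ang 88.7 medz 3.5
roof 8187 rect c [668.3 273.3] size [150.8 319.1] ang 2.9 medz 72.5
pull 86 rect c [533.9 261. ] size [ 9.4 46.6] ang 0.9 medz 68.5
ink 243 rect c [526.3 155.1] size [38.1 39.1] ang 22.9 medz 95.8
amber 161 rect c [514.5 378.5] size [29.  31.1] ang 0.9 medz 119.4
pots 167 rect c [422.4 -41. ] size [33.5 31.8] ang 45.9 medz 47.8
pots 198 rect c [ 408.6 -156.4] size [36.7 35.4] ang 45.6 medz 47.6
wax 166 rect c [ 602.7 -294. ] size [13.8 87.1] ang 21.4 medz 11.0
dark 11461 rect c [ 514.1 -139.9] size [416.1 295.2] ang 83.0 medz 3.8
high 505 [536.1 -24.8] [534.4 -25.9] [53.8 63.7] 27 z [18. 22. 33.]
high 509 [ 473.4 -272.6] [ 473.6 -269.9] [54.7 62.4] 84 z [18. 22. 33.]
high 220 [423.8 -41.8] [424.2 -42.4] [38.5 36.4] 1 z [38. 47. 51.]
high 236 [ 410.7 -153.1] [ 411.3 -156.4] [38.5 41.4] 1 z [36. 47. 51.]
```

```bash
echo '[{"rot":[0, 0, -0.1123], "aperture":85}, {"rot":[0, 0, -0.1123], "aperture":85}, {"rot":[0, 0, -0.1123], "aperture":85}, {"aperture":85}]' | python3 jog.py 40; echo '[{"xyz":[-38, -13, 0], "aperture":85}, {"xyz":[-38, -13, 0], "aperture":85}, {"xyz":[-38, -13, 0], "aperture":85}, {"xyz":[-38, -13, 0], "aperture":85}, {"xyz":[-38, -13, 0], "aperture":85}]' | python3 jog.py; echo '[{"xyz":[-38, -13, 0], "aperture":85}, {"xyz":[-38, -13, 0], "aperture":85}, {"xyz":[-38, -13, 0], "aperture":85}, {"xyz":[-38, -13, 0], "aperture":85}, {"aperture":85}]' | python3 jog.py; python3 -c "
from h import *
go([514.5,378.5,56],90)"
```

```text
t: 0.55
tool_pos: [173.4, 495.4, 231.0]
orientation: [-0.001, 1.0, -0.0, -0.0]
ft_force: [0.1, 0.0, -0.6]
grip_width: 84.9
grasp_force: 0.0
t: 1.05
tool_pos: [364.9, 429.8, 231.2]
orientation: [0.002, 1.0, 0.0, -0.0]
ft_force: [-0.1, 1.0, -0.3]
grip_width: 85.4
grasp_force: 0.0
t: 1.55
tool_pos: [519.1, 375.8, 229.5]
orientation: [0.004, 1.0, -0.001, -0.0]
ft_force: [-0.0, -0.6, 0.1]
grip_width: 85.0
grasp_force: 0.0
now [519.1 375.8 229.5] toolx [-1.     0.008  0.001] tooly [ 0.008  1.    -0.002] z [-0.001  -0.0019 -1.    ]
shift tool [  4.4   3.  173.5]
rotvec [-0.002 -0.001 -0.008]
rotvec [-2.000e-03  3.000e-03  3.133e+00]
```

```bash
echo '[{"xyz":[4, 3, 25], "aperture":85}, {"xyz":[0, 0, 40], "aperture":85}, {"xyz":[0, 0, 40], "aperture":85}, {"xyz":[0, 0, 40], "aperture":85}, {"xyz":[0, 0, 28], "aperture":85}]' | python3 jog.py; echo '[{"aperture":40}, {"aperture":40}, {"aperture":40}, {"aperture":40}, {"aperture":40}]' | python3 jog.py 40
```

```text
t: 2.05
tool_pos: [509.8, 381.1, 54.9]
orientation: [0.001, 1.0, -0.001, -0.002]
ft_force: [-0.1, 0.3, 0.8]
grip_width: 85.1
grasp_force: 0.0
t: 2.55
tool_pos: [512.3, 382.3, 60.4]
orientation: [0.0, 1.0, 0.001, 0.001]
ft_force: [0.2, 0.4, 2.9]
grip_width: 52.0
grasp_force: 42.6
```

```bash
echo '[{"xyz":[0, 0, -20], "aperture":40}, {"xyz":[0, 0, -30], "aperture":40}, {"xyz":[0, 0, -40], "aperture":40}, {"aperture":40}, {"aperture":40}]' | python3 jog.py; python3 - <<'E'
from h import *
for i in range(3):print(np.round(pose()[0],1));C=cam("wrist") if i==0 else cam("side") if i==1 else None; (C and cv2.imwrite(f"pics/b{i}.png",C[0]))
a=cv2.imread("pics/b0.png");b=cv2.imread("pics/b1.png");cv2.imwrite("pics/b.png",cv2.resize(np.hstack([a,b]),(800,300)))
E
```

```text
t: 3.05
tool_pos: [511.8, 381.8, 149.4]
orientation: [0.0, 1.0, 0.001, 0.001]
ft_force: [-0.6, -0.9, -3.3]
grip_width: 52.2
grasp_force: 43.0
[511.8 381.8 149.4]
[511.1 381.3 147.4]
[510.8 381.1 146.4]
```

View pics/b.png

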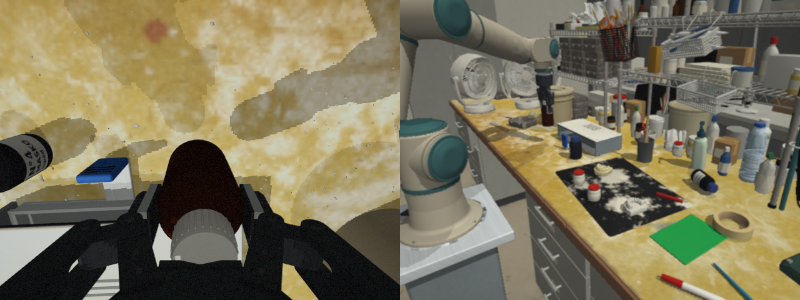

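```bash
echo '[{"xyz":[0, 0, -25], "aperture":40}, {"xyz":[0, -10, -25], "aperture":40}, {"xyz":[-2, -40, 0], "aperture":40}, {"xyz":[-2, -40, 0], "aperture":40}, {"xyz":[-2, -40, 0], "aperture":40}]' | python3 jog.py|sed -n 2p; echo '[{"xyz":[-2, -40, 0], "aperture":40}, {"xyz":[-2, -40, 0], "aperture":40}, {"xyz":[-2, -40, 0], "aperture":40}, {"xyz":[-2, -40, 0], "aperture":40}, {"xyz":[-2, -40, 0], "aperture":40}]' | python3 jog.py|sed -n 2p; echo '[{"xyz":[-2, -40, 0], "aperture":40}, {"xyz":[-2, -40, 0], "aperture":40}, {"xyz":[-2, -40, 0], "aperture":40}, {"xyz":[-2, -40, 0], "aperture":40}, {"xyz":[-2, -40, 0], "aperture":40}]' | python3 jog.py|sed -n 2p;  echo '[{"xyz":[-2, -40, 0], "aperture":40}, {"xyz":[-2, -40, 0], "aperture":40}, {"xyz":[-2, -40, 0], "aperture":40}, {"xyz":[-2, -40, 0], "aperture":40}, {"xyz":[-2, -40, 0], "aperture":40}]' | python3 jog.py; echo '[{"xyz":[-1, -30, 0], "aperture":40}, {"xyz":[0, -25, 0], "aperture":40}, {"aperture":40}]' | python3 jog.py; python3 -c "
from h import *
go([548,-447,62],90)"
```

```text
tool_pos: [516.6, 250.1, 196.1]
tool_pos: [526.6, 49.9, 196.3]
tool_pos: [536.7, -149.8, 196.2]
t: 5.15
tool_pos: [546.9, -349.7, 195.8]
orientation: [-0.0, 1.0, 0.001, -0.001]
ft_force: [0.8, 0.7, -2.5]
grip_width: 52.7
grasp_force: 43.1
t: 5.45
tool_pos: [546.9, -406.2, 194.7]
orientation: [0.002, 1.0, 0.001, -0.002]
ft_force: [-0.1, -0.4, -3.9]
grip_width: 52.3
grasp_force: 43.2
now [ 546.9 -406.2  194.7] toolx [-1.     0.004  0.004] tooly [0.004 1.    0.002] z [-0.004   0.0023 -1.    ]
shift tool [ -1.7 -41.1 132.6]
rotvec [ 0.002 -0.004 -0.004]
rotvec [-0.006 -0.004  3.138]
```

```bash
echo '[{"xyz":[-1, -20, 0], "aperture":40}, {"xyz":[0, -20, 40], "aperture":40}, {"xyz":[0, 0, 40], "aperture":40}, {"xyz":[0, 0, 40], "aperture":40}, {"xyz":[0, 0, 8], "aperture":40}]' | python3 jog.py; echo '[{"xyz":[0, 0, 2], "aperture":40}, {"xyz":[0, 0, 2], "aperture":40}, {"aperture":40}]' | python3 jog.py; 
```

```text
t: 5.95
tool_pos: [547.2, -441.1, 63.5]
orientation: [-0.0, 1.0, 0.004, -0.004]
ft_force: [-0.4, -0.1, -1.8]
grip_width: 52.5
grasp_force: 43.3
t: 6.25
tool_pos: [550.4, -443.7, 68.3]
orientation: [-0.0, 1.0, -0.001, 0.001]
ft_force: [-0.5, -0.1, -2.7]
grip_width: 52.3
grasp_force: 43.3
```

```bash
for i in 1 2; do echo '[{"xyz":[0, 0, 2], "aperture":40}, {"aperture":40}, {"aperture":40}]' | python3 jog.py | sed -n '2p;4p'; done
```

```text
tool_pos: [549.7, -443.5, 64.6]
ft_force: [-0.1, -0.1, -3.5]
tool_pos: [550.0, -443.7, 63.5]
ft_force: [-1.1, 0.5, 4.0]
```

```bash
echo '[{"aperture":85}, {"aperture":85}, {"aperture":85}, {"aperture":85}]' | python3 jog.py; echo '[{"xyz":[0, 0, -30], "aperture":85}, {"xyz":[0, 0, -40], "aperture":85}, {"xyz":[0, 0, -40], "aperture":85}, {"xyz":[0, 0, -30], "aperture":85}, {"aperture":85}]' | python3 jog.py;python3 -c "
from h import *
go([526.3,155.1,196],90)
C=cam('top');p,d=C[:2];X=cloud(C)
m=(X[...,2]>80)&(X[...,0]>420)&(X[...,0]<600)&(X[...,1]<-380)&(X[...,1]>-520)
for b in blobs(m,20):
  q=X[b];q=q[q[:,2]<125];t=q[q[:,2]>110];print(len(q),q[:,2].max() if len(q) else 0,t.mean(0))
"
```

```text
t: 7.25
tool_pos: [549.5, -443.4, 62.0]
orientation: [-0.0, 1.0, 0.0, -0.0]
ft_force: [0.4, -0.3, 0.5]
grip_width: 85.2
grasp_force: 0.0
t: 7.75
tool_pos: [550.9, -444.6, 209.3]
orientation: [-0.0, 1.0, -0.004, 0.004]
ft_force: [0.3, -1.3, -0.0]
grip_width: 85.0
grasp_force: 0.0
now [ 550.9 -444.6  209.3] toolx [-1.    -0.    -0.008] tooly [-0.     1.    -0.007] z [ 0.008  -0.0071 -0.9999]
shift tool [ 24.6 599.8   8.9]
rotvec [-0.007  0.008  0.   ]
rotvec [-0.013 -0.011 -3.141]
0 0 [nan nan nan]
0 0 [nan nan nan]
383 124.87295209413337 [ 547.80326821 -442.44918214  120.46592785]<string>:7: RuntimeWarning: Mean of empty slice.
  ret = um.true_divide(
```

```bash
echo '[{"xyz":[1, 40, 0], "aperture":85}, {"xyz":[1, 40, 0], "aperture":85}, {"xyz":[2, 40, 0], "aperture":85}, {"xyz":[2, 40, 0], "aperture":85}, {"xyz":[2, 40, 0], "aperture":85}]' | python3 jog.py|sed -n 2p; echo '[{"xyz":[2, 40, 0], "aperture":85}, {"xyz":[2, 40, 0], "aperture":85}, {"xyz":[2, 40, 0], "aperture":85}, {"xyz":[2, 40, 0], "aperture":85}, {"xyz":[2, 40, 0], "aperture":85}]' | python3 jog.py|sed -n 2p; echo '[{"xyz":[2, 40, 0], "aperture":85}, {"xyz":[2, 40, 0], "aperture":85}, {"xyz":[2, 40, 0], "aperture":85}, {"xyz":[0, 40, 0], "aperture":85}, {"xyz":[0, 20, 0], "aperture":85}]' | python3 jog.py|sed -n 2p; echo '[{"aperture":85}, {"aperture":85}]' | python3 jog.py|sed -n 2p; python3 - <<'E'
from h import *
C=cam('top');p=C[0];hsv=cv2.cvtColor(p,cv2.COLOR_BGR2HSV)
P,Q=pose();go([526.3,155.1,41],90)
C=cam('wrist');p=C[0];cv2.imwrite('pics/w1.png',p);X=cloud(C);b=(X[...,2]>85)&(X[...,2]<100)&(np.hypot(X[...,0]-526,X[...,1]-155)<45);print(b.sum(),(X[b].min(0)+X[b].max(0))/2)
E
```

```text
tool_pos: [540.6, -241.6, 200.2]
tool_pos: [530.5, -41.8, 200.5]
tool_pos: [524.4, 139.3, 200.5]
tool_pos: [525.0, 136.4, 200.9]
now [525.2 135.8 201.2] toolx [-1.     0.     0.002] tooly [ 0.     1.    -0.001] z [-1.7e-03 -7.0e-04 -1.0e+00]
shift tool [ -1.3  19.4 160.2]
rotvec [-0.001 -0.002 -0.   ]
rotvec [-3.000e-03  1.000e-03  3.141e+00]
1910 [528.94456308 157.26108276  92.46965141]
```

```bash
echo '[{"xyz":[-2, 20, 0], "aperture":85}, {"xyz":[0, 0, 40], "aperture":85}, {"xyz":[0, 0, 40], "aperture":85}, {"xyz":[0, 0, 40], "aperture":85}, {"xyz":[0, 0, 38], "aperture":85}]' | python3 jog.py; echo '[{"aperture":40}, {"aperture":40}, {"aperture":40}, {"aperture":40}, {"aperture":40}]' | python3 jog.py 40;  echo '[{"xyz":[0, 0, -20], "aperture":40}, {"xyz":[0, 0, -40], "aperture":40}, {"xyz":[0, 0, -40], "aperture":40}, {"aperture":40}, {"aperture":40}]' | python3 jog.py; python3 -c "
from h import *
go([470,-447,150],90)"
```

```text
t: 10.1
tool_pos: [527.3, 155.2, 42.5]
orientation: [0.001, 1.0, -0.0, -0.0]
ft_force: [1.2, 0.1, 0.2]
grip_width: 84.7
grasp_force: 0.0
t: 10.6
tool_pos: [528.9, 156.7, 46.5]
orientation: [-0.0, 1.0, 0.0, 0.002]
ft_force: [-0.2, -0.3, 4.7]
grip_width: 52.0
grasp_force: 42.6
t: 11.1
tool_pos: [528.0, 156.7, 145.8]
orientation: [-0.0, 1.0, 0.0, 0.001]
ft_force: [0.4, 1.1, -1.7]
grip_width: 51.9
grasp_force: 42.4
now [528.  156.7 145.8] toolx [-1.    -0.    -0.003] tooly [-0.     1.     0.001] z [ 2.9e-03  7.0e-04 -1.0e+00]
shift tool [  58.1 -603.7   -4.8]
rotvec [0.001 0.003 0.   ]
rotvec [-5.000e-03  1.000e-03 -3.141e+00]
```

```bash
echo '[{"xyz":[2, -30, 0], "aperture":40}, {"xyz":[4, -40, 0], "aperture":40}, {"xyz":[4, -40, 0], "aperture":40}, {"xyz":[4, -40, 0], "aperture":40}, {"xyz":[4, -40, 0], "aperture":40}]' | python3 jog.py|sed -n 2p; echo '[{"xyz":[4, -40, 0], "aperture":40}, {"xyz":[4, -40, 0], "aperture":40}, {"xyz":[4, -40, 0], "aperture":40}, {"xyz":[4, -40, 0], "aperture":40}, {"xyz":[4, -40, 0], "aperture":40}]' | python3 jog.py|sed -n 2p; echo '[{"xyz":[4, -40, 0], "aperture":40}, {"xyz":[4, -40, 0], "aperture":40}, {"xyz":[4, -40, 0], "aperture":40}, {"xyz":[4, -40, 0], "aperture":40}, {"xyz":[4, -40, 0], "aperture":40}]' | python3 jog.py|sed -n 2p; echo '[{"xyz":[0, -15, 0], "aperture":40}, {"xyz":[0, 0, 30], "aperture":40}, {"xyz":[0, 0, 30], "aperture":40}, {"xyz":[0, 0, 25], "aperture":40}, {"xyz":[0, 0, 5], "aperture":40}]' | python3 jog.py; echo '[{"xyz":[0, 0, 2], "aperture":40}, {"aperture":40}, {"aperture":40}]' | python3 jog.py
```

```text
tool_pos: [508.3, -34.8, 142.5]
tool_pos: [488.4, -234.6, 142.5]
tool_pos: [468.6, -434.4, 142.1]
t: 13.1
tool_pos: [468.0, -446.7, 49.6]
orientation: [-0.0, 1.0, 0.003, -0.002]
ft_force: [0.1, -0.1, -0.8]
grip_width: 52.1
grasp_force: 42.7
t: 13.4
tool_pos: [469.9, -448.7, 53.3]
orientation: [-0.0, 1.0, -0.0, 0.001]
ft_force: [0.5, -0.3, -0.8]
grip_width: 51.6
grasp_force: 42.7
```

```bash
for i in 1 2; do echo '[{"xyz":[0, 0, 2], "aperture":40}, {"aperture":40}, {"aperture":40}]' | python3 jog.py | sed -n '2p;4p'; done
```

```text
tool_pos: [469.6, -448.4, 50.4]
ft_force: [-0.5, 0.6, -2.0]
tool_pos: [470.0, -448.7, 49.3]
ft_force: [-0.2, 2.4, 6.3]
```

```bash
echo '[{"aperture":85}, {"aperture":85}, {"aperture":85}, {"aperture":85}]' | python3 jog.py|sed -n '2p;4p'; echo '[{"xyz":[0, 0, -30], "aperture":85}, {"xyz":[0, 0, -40], "aperture":85}, {"xyz":[0, 0, -40], "aperture":85}, {"xyz":[0, 0, -40], "aperture":85}, {"xyz":[0, 40, 0], "aperture":85}]' | python3 jog.py|sed -n '2p;4p'; for i in 1; do echo '[{"xyz":[0, 40, 0], "aperture":85}, {"xyz":[0, 40, 0], "aperture":85}, {"xyz":[0, 40, 0], "aperture":85}, {"xyz":[0, 40, 0], "aperture":85}, {"xyz":[0, 40, 0], "aperture":85}]' | python3 jog.py|sed -n '2p;4p';echo '[{"xyz":[0, 40, 0], "aperture":85}, {"xyz":[0, 40, 0], "aperture":85}, {"xyz":[0, 40, 0], "aperture":85}, {"xyz":[0, 40, 0], "aperture":85}, {"xyz":[0, 40, 0], "aperture":85}]' | python3 jog.py|sed -n '2p;4p'; done; echo '[{"rot":[0, 0, 0.138], "aperture":85}, {"rot":[0, 0, 0.138], "aperture":85}, {"rot":[0, 0, 0.138], "aperture":85}, {"rot":[0, 0, 0.138], "aperture":85}, {"rot":[0, 0, 0.138], "aperture":85}]' | python3 jog.py|sed -n '2p;4p';echo '[{"rot":[0, 0, 0.138], "aperture":85}, {"rot":[0, 0, 0.138], "aperture":85}, {"rot":[0, 0, 0.138], "aperture":85}, {"rot":[0, 0, 0.138], "aperture":85}, {"rot":[0, 0, 0.138], "aperture":85}]' | python3 jog.py|sed -n '2p;4p';echo '[{"rot":[0, 0, 0.138], "aperture":85}, {"aperture":85}]' | python3 jog.py|sed -n '2p;4p'; python3 - <<'E'
from h import *
go([534,200,150],2.9)
C=cam('top');p=C[0];X=cloud(C)
for z0,z1,c in((85,97,(470,-448)),(110,122,(549,-444))):
    b=(X[...,2]>z0)&(X[...,2]<z1)&(np.hypot(X[...,0]-c[0],X[...,1]-c[1])<35);print(b.sum(),(X[b].min(0)+X[b].max(0))/2)
cv2.imwrite('pics/t2.png',p)
E
```

```text
tool_pos: [469.5, -448.4, 47.9]
ft_force: [0.3, 1.1, 0.1]
tool_pos: [470.7, -412.8, 205.9]
ft_force: [0.9, -0.3, 1.4]
tool_pos: [469.3, -206.9, 198.2]
ft_force: [0.3, -0.2, 1.0]
tool_pos: [469.3, -6.9, 198.4]
ft_force: [0.6, -0.4, -0.3]
tool_pos: [469.5, -8.4, 198.3]
ft_force: [0.7, 0.7, -0.1]
tool_pos: [469.5, -8.4, 198.3]
ft_force: [-0.5, 0.3, 0.1]
tool_pos: [469.5, -8.4, 198.3]
ft_force: [-0.5, 0.3, 0.4]
now [469.5  -8.4 198.3] toolx [-0.052  0.999  0.   ] tooly [0.999 0.052 0.   ] z [ 1.e-04  1.e-04 -1.e+00]
shift tool [204.8  75.2  48.3]
rotvec [ 0.    -0.     0.001]
rotvec [ 0.    0.   -3.14]
55 [ 469.64182038 -447.45911463   90.98913775]
100 [ 552.53939708 -446.24660021  115.99120722]
```

View pics/t2.png

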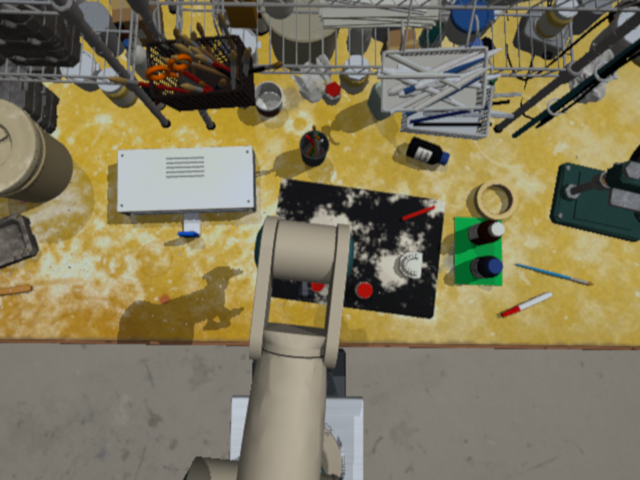

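Both bottles stand upright on the green mat, caps at about (495,230) and (493,267). Next is the tray pull.

```bash
echo '[{"xyz":[41, 15, 0], "aperture":85}, {"xyz":[41, 15, 0], "aperture":85}, {"xyz":[41, 15, 0], "aperture":85}, {"xyz":[41, 15, 0], "aperture":85}, {"aperture":85}]' | python3 jog.py|sed -n '2p;4p'; echo '[{"aperture":85}, {"aperture":85}]' | python3 jog.py|sed -n 2p; python3 - <<'E'
from h import *
C=cam('wrist');p=C[0];X=cloud(C);cv2.imwrite('pics/w2.png',p)
hsv=cv2.cvtColor(p,cv2.COLOR_BGR2HSV);H,S=hsv[...,0].astype(int),hsv[...,1]
m=(abs(H-110)<15)&(S>110)&(X[...,2]>62)&(X[...,2]<78)&(abs(X[...,0]-530)<60)&(abs(X[...,1]-262)<60)
for b in blobs(m,100):
    W,r=tops(C,b,70);print(b.sum(),np.round(r[0],1),np.round(r[1],1),round(r[2],1),np.round(np.median(X[b],0),1),(X[b].min(0)+X[b].max(0))/2)
go([534,262,50],2.9)
E
```

```text
tool_pos: [521.0, 162.6, 197.6]
ft_force: [0.2, -0.2, -0.1]
tool_pos: [520.7, 157.8, 198.3]
886 [537.5 267.2] [10.4 39. ] 4.3 [537.5 267.8  70.9] [537.7147144  267.41237895  67.93629649]
now [520.7 157.5 198.4] toolx [-0.053  0.999 -0.   ] tooly [0.999 0.053 0.   ] z [ 2.e-04 -2.e-04 -1.e+00]
shift tool [103.7  18.8 148.4]
rotvec [0.    0.    0.002]
rotvec [-0.     0.    -3.139]
```

```bash
echo '[{"xyz":[40, 8, 0], "aperture":40}, {"xyz":[40, 8, 0], "aperture":40}, {"xyz":[28.7, 6.6, 0], "aperture":40}, {"aperture":40}, {"aperture":40}]' | python3 jog.py|sed -n '2p;4p'; python3 -c "
from h import *
go([537.5,267.3,40],2.9)"
```

```text
tool_pos: [537.7, 267.5, 198.2]
ft_force: [0.7, -0.5, 0.9]
now [537.7 267.5 198.2] toolx [-0.053  0.999 -0.   ] tooly [ 0.999  0.053 -0.   ] z [-1.e-04 -4.e-04 -1.e+00]
shift tool [-1.000e-01 -2.000e-01  1.582e+02]
rotvec [-0.     0.     0.002]
rotvec [-1.000e-03 -0.000e+00 -3.139e+00]
```

```bash
echo '[{"xyz":[0, 0, 40], "aperture":40}, {"xyz":[0, 0, 40], "aperture":40}, {"xyz":[0, 0, 40], "aperture":40}, {"xyz":[0, 0, 34], "aperture":40}, {"aperture":40}]' | python3 jog.py; echo '[{"aperture":0}, {"aperture":0}, {"aperture":0}, {"aperture":0}, {"aperture":0}]' | python3 jog.py 40
```

```text
t: 18.9
tool_pos: [534.7, 265.1, 39.0]
orientation: [0.689, 0.725, -0.005, -0.002]
ft_force: [-0.9, 0.2, -0.7]
grip_width: 40.3
grasp_force: 0.0
t: 19.4
tool_pos: [539.2, 268.3, 47.6]
orientation: [0.688, 0.725, 0.002, 0.001]
ft_force: [0.4, -3.7, 7.1]
grip_width: 9.1
grasp_force: 42.3
```

```bash
echo '[{"xyz":[0, -20, 0], "aperture":0}, {"xyz":[0, -35, 0], "aperture":0}, {"xyz":[0, -40, 0], "aperture":0}, {"xyz":[0, -40, 0], "aperture":0}, {"xyz":[0, -20, 0], "aperture":0}]' | python3 jog.py; echo '[{"xyz":[0, -4, 0], "aperture":0}, {"xyz":[0, -2, 0], "aperture":0}, {"aperture":0}, {"aperture":0}]' | python3 jog.py
```

```text
t: 19.9
tool_pos: [383.4, 260.3, 47.5]
orientation: [0.688, 0.726, 0.003, 0.002]
ft_force: [42.2, -1.9, 0.9]
grip_width: 9.6
grasp_force: 45.1
t: 20.3
tool_pos: [383.8, 260.4, 48.0]
orientation: [0.689, 0.725, 0.008, 0.005]
ft_force: [28.5, -0.2, -9.8]
grip_width: 8.9
grasp_force: 42.9
```

```bash
echo '[{"xyz":[0, 2, 0], "aperture":0}, {"aperture":40}, {"aperture":40}, {"aperture":40}]' | python3 jog.py|sed -n '2p;4p'; echo '[{"xyz":[0, 0, -40], "aperture":40}, {"xyz":[0, 0, -40], "aperture":40}, {"xyz":[0, 0, -40], "aperture":40}, {"xyz":[-30, 0, -30], "aperture":40}, {"aperture":40}]' | python3 jog.py|sed -n '2p;4p'; echo '[{"xyz":[-40, 0, 0], "aperture":40}, {"xyz":[-40, 0, 0], "aperture":40}, {"xyz":[-40, 0, 0], "aperture":40}, {"xyz":[-40, 0, 0], "aperture":85}, {"aperture":85}]' | python3 jog.py|sed -n '2p;4p'; python3 - <<'E'
from h import *
C=cam('top');p=C[0];X=cloud(C);cv2.imwrite('pics/t3.png',p)
hsv=cv2.cvtColor(p,cv2.COLOR_BGR2HSV);H,S=hsv[...,0].astype(int),hsv[...,1]
m=(abs(H-110)<15)&(S>100)&(X[...,2]>55)&(X[...,2]<78)&(abs(X[...,0]-380)<60)&(abs(X[...,1]-262)<60)
for b in blobs(m,20):
    W,r=tops(C,b,70);print(b.sum(),np.round(r[0],1),np.round(r[1],1),round(r[2],1))
m=(X[...,2]<40)&(X[...,2]>20)&(X[...,0]<590)&(X[...,0]>400)&(X[...,1]>100)&(X[...,1]<430)
print(m.sum());W,r=tops(C,cv2.morphologyEx(m.astype(np.uint8),cv2.MORPH_CLOSE,np.ones((5,5))),31);print(r, X[m].min(0),X[m].max(0))
E
```

```text
tool_pos: [378.7, 260.0, 44.7]
ft_force: [0.5, -0.2, 0.3]
tool_pos: [382.0, 229.3, 199.4]
ft_force: [0.7, 1.3, -0.6]
tool_pos: [388.6, 67.0, 193.6]
ft_force: [-1.3, 0.5, 0.6]
73 [383.5 256.8] [ 9.1 41.2] 0.7
874
((507.55291748046875, 265.03466796875), (134.23207092285156, 281.52130126953125), 2.908123016357422) [434.71190372 122.84560708  20.05572142] [589.91479446 425.18407136  39.95065314]
```

View pics/t3.png

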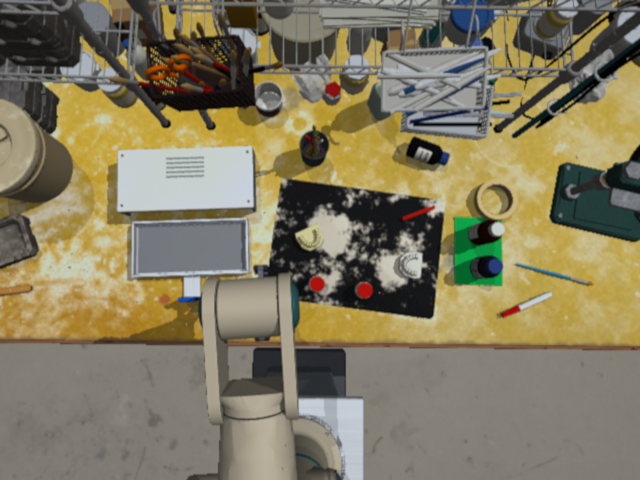

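The tray is out (px 130–250, 218–278), and the casts and pots are where they were. I'll check the tray's extension more exactly with the wrist camera.

```bash
echo '[{"xyz":[25, 40, -20], "aperture":85}, {"xyz":[25, 40, -20], "aperture":85}, {"xyz":[27, 40, -20], "aperture":85}, {"aperture":85}, {"aperture":85}]' | python3 jog.py|sed -n '2p;4p'; python3 - <<'E'
from h import *
C=cam('wrist');p=C[0];X=cloud(C);cv2.imwrite('pics/w3.png',p)
hsv=cv2.cvtColor(p,cv2.COLOR_BGR2HSV);H,S=hsv[...,0].astype(int),hsv[...,1]
m=(abs(H-110)<15)&(S>110)&(X[...,2]>62)&(X[...,2]<78)&(X[...,0]<450)
for b in blobs(m,60):
    W,r=tops(C,b,70);print('pull',b.sum(),np.round(r[0],1),np.round(r[1],1),round(r[2],1))
Y=X[(abs(X[...,2]-31)<3)&(abs(X[...,0]-508)<90)&(X[...,1]>110)&(X[...,1]<420)]
c,s=np.cos(np.radians(2.9)),np.sin(np.radians(2.9))
a=(Y[:,0]-668.3)*c+(Y[:,1]-273.3)*s;print('tray wall top, cabinet x:',np.round(np.percentile(a,[1,5,25,50,75,95,99]),1))
Z=X[(abs(X[...,2]-72)<3)&(abs(X[...,0]-640)<70)&(X[...,1]>130)&(X[...,1]<400)];a=(Z[:,0]-668.3)*c+(Z[:,1]-273.3)*s
print('roof front',np.percentile(a,[.5,2,5]))
b=-(Y[:,0]-668.3)*s+(Y[:,1]-273.3)*c;print('tray y',np.percentile(b,[1,5,50,95,99]))
go([508,265,100],2.9)
E
```

```text
tool_pos: [500.9, 152.5, 250.9]
ft_force: [-0.8, -1.1, 0.8]
pull 707 [387.  259.6] [12.4 39. ] 2.9
tray wall top, cabinet x: [-226.5 -225.7 -223.  -156.1  -96.2  -93.5  -92.8]
roof front [-75.41581571 -74.0362187  -70.96803955]
tray y [-138.369324   -137.21221211  -44.36805372   62.03858665   70.39125632]
now [500.3 151.8 251.2] toolx [-0.055  0.999 -0.   ] tooly [ 0.999  0.055 -0.002] z [-2.4e-03 -3.0e-04 -1.0e+00]
shift tool [112.7  14.2 151.2]
rotvec [-0.002  0.     0.004]
rotvec [-0.    -0.004 -3.138]
```

View pics/w3.png

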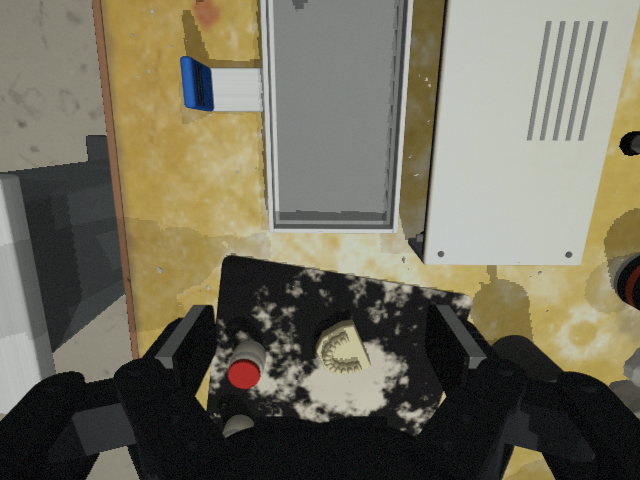

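```bash
echo '[{"xyz":[-46, 4, 0], "aperture":85}, {"xyz":[-47, 5, 0], "aperture":85}, {"xyz":[-47, 5, 0], "aperture":85}, {"xyz":[-47, 5, 0], "aperture":85}, {"xyz":[-47, 4, 0], "aperture":85}]' | python3 jog.py|sed -n '2p;4p'; echo '[{"aperture":85}, {"aperture":85}]' | python3 jog.py|sed -n '2p;4p'; cat > cast.py <<'E'
from h import *
import sys
x,y=float(sys.argv[1]),float(sys.argv[2]);C=cam('wrist');cv2.imwrite(sys.argv[3],C[0]);X=cloud(C)
m=(X[...,2]>9)&(X[...,2]<40)&(np.hypot(X[...,0]-x,X[...,1]-y)<70)
b=max(blobs(m,200),key=np.sum);Y=X[b][:,:2].astype(np.float32)
h=cv2.convexHull(Y).reshape(-1,2)
best=[]
for a in np.radians(np.arange(0,180,1)):   # width of outline per direction
    n=np.array([np.cos(a),np.sin(a)]);q=h@n;t=h@[-n[1],n[0]];best.append((np.ptp(q),np.degrees(a),(q.max()+q.min())/2,(t.max()+t.min())/2,np.ptp(t)))
w,a,c,t,wt=min(best);r=np.radians(a);n=np.array([np.cos(r),np.sin(r)]);tt=np.array([-n[1],n[0]])
print('npx',b.sum(),'min width',round(w,1),'cross',round(wt,1),'normal deg',a,'centre',np.round(c*n+t*tt,1))
q=Y@n-c;s=Y@tt-t
for lo,hi in((-99,-23),(23,99)):
    k=(q>lo)&(q<hi);print('extent along flat at end',lo,np.round(np.ptp(s[k]),1))
print('minAreaRect',cv2.minAreaRect(Y))
E
python3 cast.py 535 -25 pics/c0.png
```

```text
tool_pos: [535.2, -83.2, 252.6]
ft_force: [0.8, 0.2, -0.0]
tool_pos: [535.4, -82.2, 252.3]
ft_force: [-0.8, 0.6, -0.2]
npx 3073 min width 54.0 cross 65.2 normal deg 26.0 centre [536.2 -25.4]
extent along flat at end -99 34.7
extent along flat at end 23 60.2
minAreaRect ((536.23095703125, -25.438148498535156), (54.0020637512207, 65.24264526367188), 25.999753952026367)
```

View pics/c0.png

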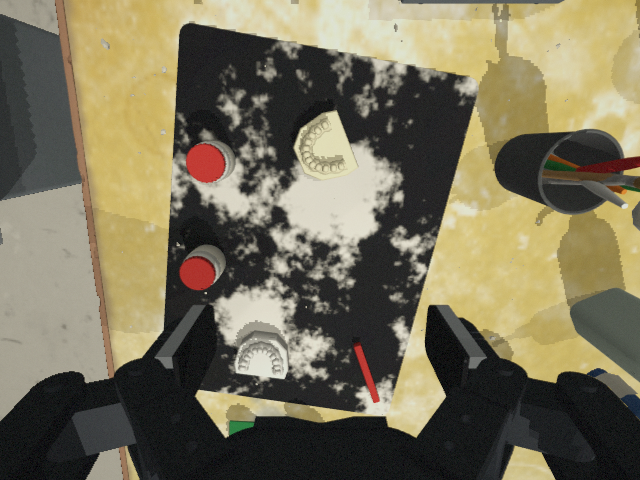

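Cast_0 is at (325,145), heel to the right, and the outline fits (54.0 × 65.2 mm). Cast_1 is at (262,352), pots at (207,162) and (200,270), wax at (368,372).

```bash
echo '[{"rot":[0, 0, -0.133], "aperture":75}, {"rot":[0, 0, -0.133], "aperture":75}, {"rot":[0, 0, -0.133], "aperture":75}, {"aperture":75}]' | python3 jog.py | sed -n 2p; python3 -c "
from h import *
go([536.2,-25.4,30],26)"
```

```text
tool_pos: [536.1, -80.0, 252.7]
now [536.1 -80.  252.7] toolx [-0.44   0.898  0.   ] tooly [0.898 0.44  0.   ] z [ 4.e-04  3.e-04 -1.e+00]
shift tool [ 48.9  24.  222.7]
rotvec [ 0.    -0.     0.002]
rotvec [ 0.00e+00  1.00e-03 -3.14e+00]
```

```bash
echo '[{"xyz":[25, 12, 20], "aperture":75}, {"xyz":[24, 12, 40], "aperture":75}, {"xyz":[0, 0, 45], "aperture":75}, {"xyz":[0, 0, 45], "aperture":75}, {"xyz":[0, 0, 45], "aperture":75}]' | python3 jog.py | sed -n 2p;  echo '[{"xyz":[0, 0, 15], "aperture":75}, {"xyz":[0, 0, 5], "aperture":75}, {"aperture":75}, {"aperture":75}, {"aperture":75}]' | python3 jog.py | sed -n 2p; python3 -c "
from h import *
go([536.2,-25.4,3],26)"
```

```text
tool_pos: [536.2, -25.6, 56.2]
tool_pos: [538.0, -27.2, 39.8]
now [538.  -27.2  39.8] toolx [-0.436  0.9   -0.002] tooly [0.9   0.436 0.003] z [ 4.e-03 -4.e-04 -1.e+00]
shift tool [ 2.5 -1.  36.8]
rotvec [ 0.003  0.002 -0.002]
rotvec [ 3.000e-03 -5.000e-03  3.139e+00]
```

```bash
echo '[{"xyz":[2, -1, 15], "aperture":75}, {"xyz":[0, 0, 12], "aperture":75}, {"xyz":[0, 0, 6], "aperture":75}, {"aperture":75}, {"aperture":75}]' | python3 jog.py | sed -n '2p;4p';  echo '[{"aperture":75}, {"aperture":75}, {"aperture":75}]' | python3 jog.py | sed -n '2p;4p'; python3 -c "
from h import *
go([536.2,-25.4,3],26);go([508.7,265.2,3],26)"
```

```text
tool_pos: [535.2, -25.8, 4.8]
ft_force: [-0.2, -0.1, -1.0]
tool_pos: [535.1, -25.8, 4.8]
ft_force: [0.6, 0.1, -0.2]
now [535.1 -25.8   4.8] toolx [-0.437  0.9   -0.   ] tooly [0.9   0.437 0.001] z [ 6.e-04  0.e+00 -1.e+00]
shift tool [-0.2  1.1  1.8]
rotvec [ 0.001  0.    -0.002]
rotvec [ 0.00e+00 -1.00e-03  3.14e+00]
now [535.1 -25.8   4.8] toolx [-0.437  0.9   -0.   ] tooly [0.9   0.437 0.001] z [ 6.e-04  0.e+00 -1.e+00]
shift tool [273.3 103.3   1.8]
rotvec [ 0.001  0.    -0.002]
rotvec [ 0.00e+00 -1.00e-03  3.14e+00]
```

```bash
echo '[{"xyz":[0, 1, 4], "aperture":75}, {"aperture":75}, {"aperture":40}, {"aperture":40}, {"aperture":40}]' | python3 jog.py 30 | sed -n '2p;4,6p';  echo '[{"aperture":40}, {"aperture":40}]' | python3 jog.py | sed -n '2p;4,6p'; echo '[{"xyz":[0, 0, -10], "aperture":40}, {"xyz":[0, 0, -30], "aperture":40}, {"xyz":[0, 0, -40], "aperture":40}, {"aperture":40}, {"aperture":40}]' | python3 jog.py ;python3 - <<'E'
from h import *
C=cam('wrist');cv2.imwrite('pics/g0.png',cv2.resize(C[0],(400,300)))
E
```

```text
tool_pos: [535.9, -25.3, 0.6]
ft_force: [-0.5, 0.2, 0.6]
grip_width: 53.2
grasp_force: 32.9
tool_pos: [535.9, -25.3, 0.5]
ft_force: [-0.5, -0.4, 1.5]
grip_width: 53.1
grasp_force: 32.9
t: 26.45
tool_pos: [536.4, -25.4, 82.0]
orientation: [0.531, 0.848, 0.001, 0.001]
ft_force: [0.4, 0.0, -1.8]
grip_width: 53.0
grasp_force: 32.8
```

View pics/g0.png

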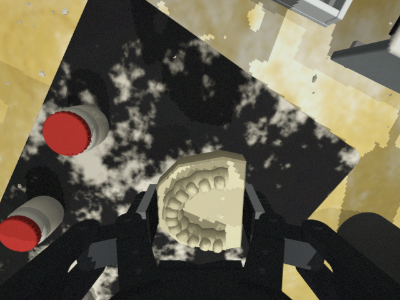

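The cast is held squarely between the pads (gap 53 mm) with its teeth up. Now to the tray.

```bash
echo '[{"xyz":[0, 0, -30], "rot":[0, 0, 0.1335], "aperture":40}, {"rot":[0, 0, 0.1335], "aperture":40}, {"rot":[0, 0, 0.1335], "aperture":40}, {"aperture":40}]' | python3 jog.py | sed -n '2p;4,6p'; python3 -c "
from h import *
go([509.4,251.2,8.5],2.9)"
```

```text
tool_pos: [535.0, -25.2, 109.0]
ft_force: [-0.4, 0.3, 0.1]
grip_width: 53.3
grasp_force: 32.8
now [535.  -25.2 109. ] toolx [-0.05   0.999  0.001] tooly [ 0.999  0.05  -0.003] z [-2.7e-03  4.0e-04 -1.0e+00]
shift tool [277.3 -11.4 100.7]
rotvec [-0.003 -0.001 -0.   ]
rotvec [-1.000e-03  4.000e-03  3.141e+00]
```

```bash
echo '[{"xyz":[37, -2, 0], "aperture":40}, {"xyz":[40, -2, 0], "aperture":40}, {"xyz":[40, -2, 0], "aperture":40}, {"xyz":[40, -2, 0], "aperture":40}, {"xyz":[40, -2, 0], "aperture":40}]' | python3 jog.py | sed -n '2p;4,6p';echo '[{"xyz":[40, -1, 0], "aperture":40}, {"xyz":[40, 0, 0], "aperture":40}, {"xyz":[0, 0, 30], "aperture":40}, {"xyz":[0, 0, 30], "aperture":40}, {"xyz":[0, 0, 10], "aperture":40}]' | python3 jog.py | sed -n '2p;4,6p';echo '[{"xyz":[0, 0, 5], "aperture":40}, {"aperture":40}, {"aperture":40}, {"aperture":40}, {"aperture":40}]' | python3 jog.py | sed -n '2p;4,6p'; python3 -c "
from h import *
go([509.4,251.2,8.5],2.9)"
```

```text
tool_pos: [514.6, 172.3, 109.3]
ft_force: [1.1, 0.3, -1.2]
grip_width: 53.2
grasp_force: 32.7
tool_pos: [507.8, 250.0, 35.8]
ft_force: [-0.2, -1.0, -1.8]
grip_width: 53.2
grasp_force: 32.7
tool_pos: [511.1, 250.9, 36.6]
ft_force: [0.2, 0.2, -0.4]
grip_width: 53.2
grasp_force: 32.7
now [511.1 250.9  36.6] toolx [-0.051  0.999  0.001] tooly [0.999 0.051 0.002] z [ 1.6e-03  8.0e-04 -1.0e+00]
shift tool [ 0.4 -1.7 28.1]
rotvec [ 0.002 -0.001  0.001]
rotvec [ 1.000e-03  3.000e-03 -3.141e+00]
```

```bash
echo '[{"xyz":[0, -2, 10], "aperture":40}, {"xyz":[0, 0, 10], "aperture":40}, {"xyz":[0, 0, 5], "aperture":40}, {"aperture":40}, {"aperture":40}]' | python3 jog.py | sed -n '2p;4,6p';echo '[{"xyz":[0, 0, 2], "aperture":40}, {"aperture":40}, {"aperture":40}]' | python3 jog.py | sed -n '2p;4,6p'
```

```text
tool_pos: [508.5, 250.7, 10.3]
ft_force: [-0.4, -0.3, -1.1]
grip_width: 53.0
grasp_force: 32.8
tool_pos: [508.6, 250.7, 8.5]
ft_force: [0.9, 0.1, -0.9]
grip_width: 53.0
grasp_force: 32.8
```

```bash
echo '[{"xyz":[0, 0, 1.5], "aperture":40}, {"aperture":40}, {"aperture":40}]' | python3 jog.py | sed -n '2p;4,6p'
```

```text
tool_pos: [509.4, 250.8, 8.3]
ft_force: [-0.5, -1.4, 4.7]
grip_width: 53.6
grasp_force: 33.5
```

```bash
echo '[{"aperture":68}, {"aperture":68}, {"aperture":68}, {"xyz":[0, 0, -20], "aperture":68}, {"xyz":[0, 0, -40], "aperture":75}]' | python3 jog.py | sed -n '2p;4,6p';echo '[{"xyz":[0, 0, -40], "aperture":75}, {"xyz":[-20, 0, -40], "aperture":75}, {"xyz":[-40, -5, -40], "aperture":75}, {"xyz":[-40, -5, 0], "aperture":75}, {"xyz":[-40, -5, 0], "aperture":75}]' | python3 jog.py | sed -n 2p; echo '[{"xyz":[-40, -5, 0], "aperture":75}, {"xyz":[-40, -5, 0], "aperture":75}, {"xyz":[-40, -5, 0], "aperture":75}, {"xyz":[-40, -5, 0], "aperture":75}, {"xyz":[-40, -5, 0], "aperture":75}]' | python3 jog.py | sed -n 2p; echo '[{"xyz":[-40, -5, 0], "aperture":75}, {"xyz":[-40, -5, 0], "aperture":75}, {"xyz":[-40, -5, 0], "aperture":75}, {"xyz":[-40, -5, 0], "aperture":75}, {"xyz":[-40, -5, 0], "aperture":75}]' | python3 jog.py | sed -n 2p; echo '[{"xyz":[-30, 0, 0], "aperture":75}, {"aperture":75}, {"aperture":75}]' | python3 jog.py | sed -n 2p; python3 cast.py 473 -272 pics/c1.png; python3 - <<'E'
from h import *
C=cam('top');X=cloud(C)
c,s=np.cos(np.radians(2.9)),np.sin(np.radians(2.9))
m=(X[...,2]>34)&(X[...,2]<45)&(np.hypot(X[...,0]-509,X[...,1]-251)<50);Y=X[m];print('cast0 pts',m.sum(),(Y.min(0)+Y.max(0))/2,np.percentile(Y[:,2],95))
for x,y in((423,-42),(410,-155)):
    m=(X[...,2]>40)&(X[...,2]<52)&(np.hypot(X[...,0]-x,X[...,1]-y)<40);W,r=tops(C,m,47);print('pot',r)
go([473,-270,30],84)
E
```

```text
tool_pos: [506.2, 249.8, 63.9]
ft_force: [1.6, -0.0, 0.3]
grip_width: 74.9
grasp_force: 0.0
tool_pos: [501.3, 113.8, 183.6]
tool_pos: [486.0, -87.6, 182.1]
tool_pos: [471.3, -288.7, 182.0]
tool_pos: [473.1, -317.3, 181.6]
npx 4424 min width 54.3 cross 65.2 normal deg 84.0 centre [ 475.5 -271.8]
extent along flat at end -99 60.9
extent along flat at end 23 34.8
minAreaRect ((475.42547607421875, -271.81610107421875), (54.165077209472656, 65.20799255371094), 84.35966491699219)
cast0 pts 97 [523.86097685 280.79748318  38.56396091] 41.15379269393822
pot ((423.9206237792969, -42.344635009765625), (35.909263610839844, 35.018436431884766), 27.511493682861328)
pot ((410.91387939453125, -155.44334411621094), (35.83367919921875, 35.0975341796875), 34.0275764465332)
now [ 473.4 -316.2  182. ] toolx [-0.052  0.999  0.001] tooly [ 0.999  0.052 -0.   ] z [-2.e-04  6.e-04 -1.e+00]
shift tool [ 46.1   2.  152.1]
rotvec [ 0.000e+00 -1.000e-03 -1.414e+00]
rotvec [-1.000e-03 -0.000e+00  1.728e+00]
```

View pics/c1.png

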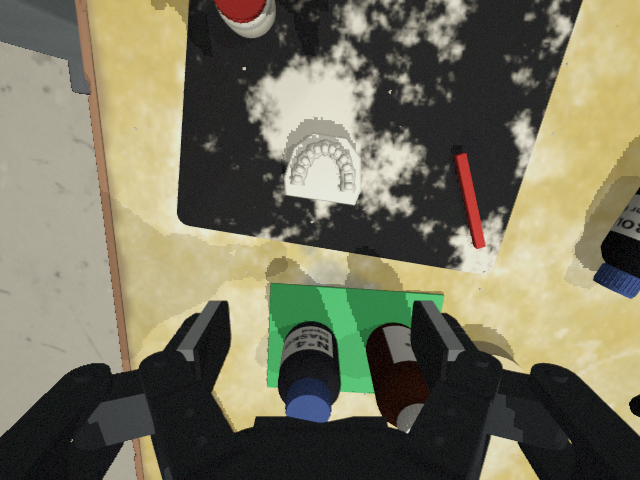

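Cast_1 is clear at (323,172) with its heel toward the bottles, and its outline fits. The wax lies undisturbed at (470,200).

```bash
echo '[{"rot":[0, 0, -0.1416], "aperture":75}, {"rot":[0, 0, -0.1416], "aperture":75}, {"rot":[0, 0, -0.1416], "aperture":75}, {"rot":[0, 0, -0.1416], "aperture":75}, {"rot":[0, 0, -0.1416], "aperture":75}]' | python3 jog.py | sed -n 2p; echo '[{"rot":[0, 0, -0.1416], "aperture":75}, {"rot":[0, 0, -0.1416], "aperture":75}, {"rot":[0, 0, -0.1416], "aperture":75}, {"rot":[0, 0, -0.1416], "aperture":75}, {"rot":[0, 0, -0.1416], "aperture":75}]' | python3 jog.py | sed -n 2p; echo '[{"aperture":75}, {"aperture":75}]' | python3 jog.py | sed -n 2p;python3 - <<'E'
from h import *
go([475.5,-271.8,40],84.2)
C=cam('top');p=C[0];X=cloud(C)
m=(X[...,2]>26)&(X[...,2]<50)&(abs(X[...,0]-509)<50)&(abs(X[...,1]-251)<45);Y=X[m];print(m.sum(),np.percentile(Y,[3,50,97],axis=0))
cv2.imwrite('pics/tr.png',cv2.resize(p[200:290,120:260],None,fx=4,fy=4,interpolation=cv2.INTER_CUBIC))
E
```

```text
tool_pos: [473.7, -315.8, 182.4]
tool_pos: [473.7, -315.8, 182.4]
tool_pos: [473.5, -316.3, 182.3]
now [ 473.5 -316.3  182.3] toolx [-0.994  0.106 -0.   ] tooly [0.106 0.994 0.   ] z [ 2.e-04  0.e+00 -1.e+00]
shift tool [  2.8  44.5 142.3]
rotvec [ 0.     0.    -0.005]
rotvec [ 0.    -0.     3.137]
300 [[503.47547279 258.55258541  26.40635607]
 [527.77135442 275.77973678  30.08661645]
 [552.37129372 295.48339566  41.94921563]]
```

View pics/tr.png

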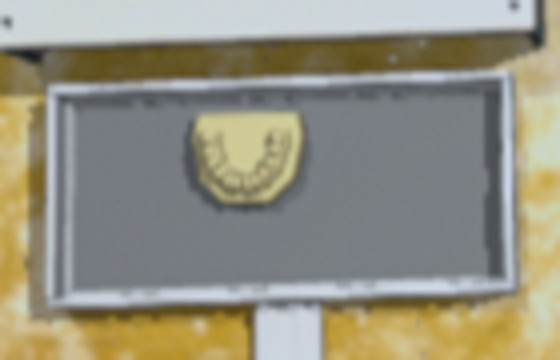

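Cast_0 was nudged: it now lies flat at about (247,158) in the crop, tray y ≈ +22, rather than where I released it. It is still in the tray, so I'll rearrange the rest around it.

```bash
echo '[{"xyz":[1, 22, 20], "aperture":75}, {"xyz":[1.8, 22.5, 40], "aperture":75}, {"xyz":[0, 0, 40], "aperture":75}, {"xyz":[0, 0, 35], "aperture":75}, {"xyz":[0, 0, 10], "aperture":75}]' | python3 jog.py | sed -n 2p;  echo '[{"aperture":75}, {"aperture":75}, {"aperture":75}]' | python3 jog.py | sed -n 2p; python3 -c "
from h import *
go([475.5,-271.8,1],84.2)"
```

```text
tool_pos: [473.0, -270.7, 33.0]
tool_pos: [476.4, -273.4, 39.6]
now [ 476.4 -273.4   39.6] toolx [-0.995  0.104 -0.004] tooly [ 0.104  0.995 -0.002] z [ 0.0035 -0.0022 -1.    ]
shift tool [ 1.2  1.6 38.6]
rotvec [-0.002  0.004 -0.003]
rotvec [6.000e-03 3.000e-03 3.139e+00]
```

```bash
echo '[{"xyz":[1, 1, 15], "aperture":75}, {"xyz":[0, 0, 12], "aperture":75}, {"xyz":[0, 0, 6], "aperture":75}, {"xyz":[0, 0, 4], "aperture":75}, {"aperture":75}]' | python3 jog.py | sed -n '2p;4p';  echo '[{"aperture":75}, {"aperture":75}, {"aperture":75}]' | python3 jog.py | sed -n '2p;4p'; python3 -c "
from h import *
go([475.5,-271.8,1],84.2)"
```

```text
tool_pos: [473.8, -271.2, -0.7]
ft_force: [-1.1, 0.6, -0.7]
tool_pos: [474.5, -271.6, 0.6]
ft_force: [-0.2, 0.3, 0.6]
now [ 474.5 -271.6    0.6] toolx [-0.995  0.103 -0.001] tooly [ 0.103  0.995 -0.   ] z [ 7.e-04 -3.e-04 -1.e+00]
shift tool [-1.1 -0.1 -0.4]
rotvec [-0.     0.001 -0.002]
rotvec [1.000e-03 0.000e+00 3.139e+00]
```

```bash
echo '[{"xyz":[-1, 0, 0], "aperture":40}, {"aperture":40}, {"aperture":40}, {"aperture":40}, {"aperture":40}]' | python3 jog.py 30 | sed -n '2p;4,6p'; echo '[{"xyz":[0, 0, -10], "aperture":40}, {"xyz":[0, 0, -30], "aperture":40}, {"xyz":[0, 0, -40], "aperture":40}, {"xyz":[0, 0, -30], "aperture":40}, {"rot":[0, 0, 0.14], "aperture":40}]' | python3 jog.py| sed -n '2p;4,6p'; echo '[{"rot":[0, 0, 0.142], "aperture":40}, {"rot":[0, 0, 0.142], "aperture":40}, {"rot":[0, 0, 0.142], "aperture":40}, {"rot":[0, 0, 0.142], "aperture":40}, {"rot":[0, 0, 0.142], "aperture":40}]' | python3 jog.py| sed -n '2p'; echo '[{"rot":[0, 0, 0.142], "aperture":40}, {"rot":[0, 0, 0.142], "aperture":40}, {"rot":[0, 0, 0.142], "aperture":40}, {"rot":[0, 0, 0.142], "aperture":40}, {"aperture":40}]' | python3 jog.py| sed -n '2p;5,6p'; python3 -c "
from h import *
go([513.6,168.3,1],2.9)"
```

```text
tool_pos: [475.6, -271.7, 0.6]
ft_force: [-0.1, 0.7, 3.6]
grip_width: 53.2
grasp_force: 32.7
tool_pos: [477.1, -272.9, 116.0]
ft_force: [0.8, 0.1, -0.2]
grip_width: 53.1
grasp_force: 32.3
tool_pos: [474.9, -271.4, 110.3]
tool_pos: [474.9, -271.4, 110.3]
grip_width: 53.5
grasp_force: 32.3
now [ 474.9 -271.4  110.3] toolx [-0.048  0.999  0.   ] tooly [ 0.999  0.048 -0.001] z [-5.e-04  4.e-04 -1.e+00]
shift tool [437.3  59.8 109.4]
rotvec [-0.001 -0.    -0.002]
rotvec [-1.000e-03  1.000e-03  3.139e+00]
```

```bash
echo '[{"xyz":[30, 5, 0], "aperture":40}, {"xyz":[40, 5, 0], "aperture":40}, {"xyz":[40, 5, 0], "aperture":40}, {"xyz":[40, 5, 0], "aperture":40}, {"xyz":[40, 5, 0], "aperture":40}]' | python3 jog.py | sed -n '2p';echo '[{"xyz":[40, 5, 0], "aperture":40}, {"xyz":[40, 5, 0], "aperture":40}, {"xyz":[40, 5, 0], "aperture":40}, {"xyz":[40, 5, 0], "aperture":40}, {"xyz":[40, 5, 0], "aperture":40}]' | python3 jog.py | sed -n '2p';echo '[{"xyz":[30, 5, 0], "aperture":40}, {"xyz":[17, 5, 15], "aperture":40}, {"xyz":[0, 0, 30], "aperture":40}, {"xyz":[0, 0, 20], "aperture":40}, {"xyz":[0, 0, 8], "aperture":40}]' | python3 jog.py | sed -n '2p;4,6p';echo '[{"aperture":40}, {"aperture":40}, {"aperture":40}]' | python3 jog.py | sed -n '2p;4,6p'; python3 - <<'E'
from h import *
go([513.6,168.3,9],2.9)
C=cam('top');X=cloud(C)
m=(X[...,2]>26)&(X[...,2]<50)&(abs(X[...,0]-509)<58)&(X[...,1]>215)&(X[...,1]<390);Y=X[m];print(m.sum(),np.percentile(Y,[3,50,97],axis=0))
E
```

```text
tool_pos: [490.5, -79.0, 110.4]
tool_pos: [505.6, 122.0, 110.5]
tool_pos: [512.0, 167.7, 34.8]
ft_force: [-0.6, -0.1, -1.2]
grip_width: 53.2
grasp_force: 32.3
tool_pos: [514.5, 168.0, 38.8]
ft_force: [1.0, -0.3, 0.1]
grip_width: 53.4
grasp_force: 32.3
now [514.5 168.   38.8] toolx [-0.05   0.999  0.001] tooly [0.999 0.05  0.003] z [ 2.5e-03  7.0e-04 -1.0e+00]
shift tool [ 0.4 -0.9 29.8]
rotvec [ 0.003 -0.001 -0.001]
rotvec [-1.000e-03 -4.000e-03  3.141e+00]
22 [[564.91178362 339.3027493   26.57850386]
 [565.57137826 364.25317429  31.96571406]
 [566.72491554 388.39980455  34.97032322]]
```

```bash
echo '[{"xyz":[0, -1, 10], "aperture":40}, {"xyz":[0, 0, 10], "aperture":40}, {"xyz":[0, 0, 7], "aperture":40}, {"aperture":40}, {"aperture":40}]' | python3 jog.py | sed -n '2p;4,6p';echo '[{"xyz":[0, 0, 2], "aperture":40}, {"aperture":40}, {"aperture":40}]' | python3 jog.py | sed -n '2p;4,6p';echo '[{"xyz":[0, 0, 1], "aperture":40}, {"aperture":40}, {"aperture":40}]' | python3 jog.py | sed -n '2p;4,6p'
```

```text
tool_pos: [512.3, 167.8, 9.7]
ft_force: [0.6, -0.5, -0.2]
grip_width: 53.2
grasp_force: 32.4
tool_pos: [512.7, 167.9, 8.3]
ft_force: [0.6, 0.1, -1.0]
grip_width: 53.7
grasp_force: 32.5
tool_pos: [513.2, 167.9, 8.3]
ft_force: [-0.6, 0.3, 5.7]
grip_width: 53.3
grasp_force: 33.1
```

```bash
echo '[{"aperture":68}, {"aperture":68}, {"aperture":68}, {"xyz":[0, 0, -20], "aperture":68}, {"xyz":[0, 0, -40], "aperture":68}]' | python3 jog.py | sed -n '2p;4,6p';echo '[{"xyz":[0, 0, -40], "aperture":70}, {"xyz":[0, 0, -40], "aperture":70}, {"xyz":[0, 0, -40], "aperture":70}, {"xyz":[0, 0, -20], "aperture":70}, {"aperture":70}]' | python3 jog.py | sed -n 2p; echo '[{"aperture":70}, {"aperture":70}]' | python3 jog.py | sed -n 2p; cat > tray.py <<'E'
from h import *
import sys
C=cam('wrist');cv2.imwrite(sys.argv[1],C[0]);X=cloud(C)
c,s=np.cos(np.radians(2.9)),np.sin(np.radians(2.9))
a=(X[...,0]-508.7)*c+(X[...,1]-265.2)*s;b=-(X[...,0]-508.7)*s+(X[...,1]-265.2)*c
m=(abs(a)<60)&(abs(b)<133)&(X[...,2]>18)&(X[...,2]<62)
for k in blobs(m,150):
    print(k.sum(),'tray x',np.round(np.percentile(a[k],[1,99]),1),'y',np.round(np.percentile(b[k],[1,99]),1),'ztop',np.round(np.percentile(X[k][:,2],[50,97]),1))
go([423.9,-42.3,40],2.9)
E
python3 tray.py pics/tr1.png
```

```text
tool_pos: [510.1, 167.2, 64.3]
ft_force: [1.1, 0.7, -0.0]
grip_width: 68.0
grasp_force: 0.0
tool_pos: [513.9, 168.2, 211.0]
tool_pos: [511.8, 167.6, 205.0]
5067 tray x [-4.7 47.6] y [-8.7 52.2] ztop [29.3 41.2]
3668 tray x [-25.5  26.8] y [-126.   -64.5] ztop [29.3 41.1]
now [511.8 167.6 205.1] toolx [-0.049  0.999 -0.001] tooly [ 0.999  0.049 -0.003] z [-3.4e-03 -8.0e-04 -1.0e+00]
shift tool [-205.2  -97.6  165.5]
rotvec [-0.003  0.001 -0.001]
rotvec [1.00e-03 5.00e-03 3.14e+00]
```

View pics/tr1.png

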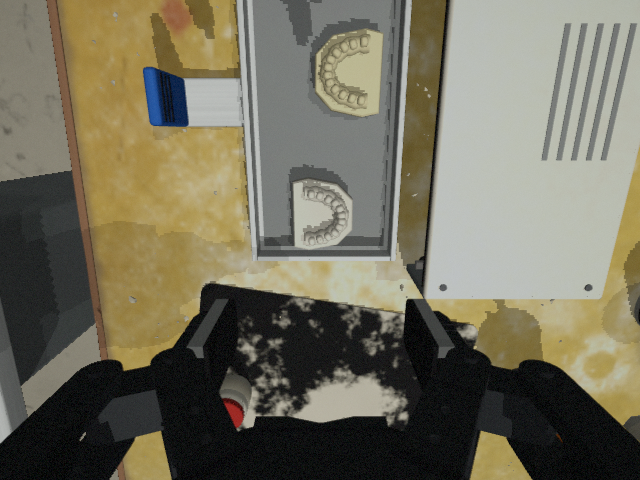

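Both casts lie flat: cast_0 at (350,73), cast_1 at (322,213). That leaves room for pot A at tray (0,+96) and pot B at (−12,−36).

```bash
echo '[{"xyz":[-41, -19.5, 0], "aperture":70}, {"xyz":[-41, -19.5, 0], "aperture":70}, {"xyz":[-41, -19.5, 0], "aperture":70}, {"xyz":[-41, -19.5, 0], "aperture":70}, {"xyz":[-41, -19.5, 0], "aperture":70}]' | python3 jog.py | sed -n 2p; echo '[{"xyz":[0, 0, 35], "aperture":70}, {"xyz":[0, 0, 35], "aperture":70}, {"xyz":[0, 0, 35], "aperture":70}, {"xyz":[0, 0, 20], "aperture":70}, {"aperture":70}]' | python3 jog.py | sed -n 2p;echo '[{"aperture":70}, {"aperture":70}]' | python3 jog.py | sed -n 2p; python3 - <<'E'
from h import *
go([423.9,-42.3,9],2.9)
E
```

```text
tool_pos: [423.9, -43.0, 205.9]
tool_pos: [422.5, -41.3, 78.1]
tool_pos: [426.1, -41.8, 83.5]
now [426.1 -41.8  83.5] toolx [-0.049  0.999 -0.   ] tooly [0.999 0.049 0.002] z [ 2.1e-03 -3.0e-04 -1.0e+00]
shift tool [-0.3 -2.3 74.5]
rotvec [ 0.002  0.    -0.001]
rotvec [ 1.00e-03 -3.00e-03  3.14e+00]
```

```bash
echo '[{"xyz":[0, -1.5, 25], "aperture":70}, {"xyz":[0, 0, 25], "aperture":70}, {"xyz":[0, 0, 18], "aperture":70}, {"xyz":[0, 0, 6], "aperture":70}, {"aperture":70}]' | python3 jog.py | sed -n '2p;4p';echo '[{"aperture":70}, {"aperture":25}, {"aperture":25}, {"aperture":25}, {"aperture":25}]' | python3 jog.py 30| sed -n '2p;4,6p'; echo '[{"aperture":25}, {"aperture":25}, {"aperture":25}]' | python3 jog.py | sed -n '2p;4,6p'; echo '[{"xyz":[0, 0, -15], "aperture":25}, {"xyz":[0, 0, -40], "aperture":25}, {"xyz":[0, 0, -45], "aperture":25}, {"aperture":25}, {"aperture":25}]' | python3 jog.py | sed -n '2p;4,6p';python3 - <<'E'
from h import *
go([503.9,361.1,120],2.9)
E
```

```text
tool_pos: [424.0, -41.8, 8.6]
ft_force: [-0.9, -0.1, -0.1]
tool_pos: [424.5, -42.0, 9.2]
ft_force: [-1.7, 0.2, 6.3]
grip_width: 38.3
grasp_force: 30.2
tool_pos: [424.5, -41.9, 9.2]
ft_force: [-1.2, -0.3, 5.3]
grip_width: 38.2
grasp_force: 30.2
tool_pos: [424.3, -41.9, 109.0]
ft_force: [-0.9, 0.3, -1.2]
grip_width: 38.4
grasp_force: 30.6
now [424.3 -41.9 109. ] toolx [-0.049  0.999 -0.   ] tooly [0.999 0.049 0.002] z [ 2.4e-03 -3.0e-04 -1.0e+00]
shift tool [398.5  99.5 -11. ]
rotvec [ 0.002  0.    -0.001]
rotvec [ 1.00e-03 -4.00e-03  3.14e+00]
```

```bash
echo '[{"xyz":[38.5, 9.5, 0], "aperture":25}, {"xyz":[40, 10, 0], "aperture":25}, {"xyz":[40, 10, 0], "aperture":25}, {"xyz":[40, 10, 0], "aperture":25}, {"xyz":[40, 10, 0], "aperture":25}]' | python3 jog.py | sed -n 2p; echo '[{"xyz":[40, 10, 0], "aperture":25}, {"xyz":[40, 10, 0], "aperture":25}, {"xyz":[40, 10, 0], "aperture":25}, {"xyz":[40, 10, 0], "aperture":25}, {"xyz":[40, 10, 0], "aperture":25}]' | python3 jog.py | sed -n 2p; echo '[{"aperture":25}, {"xyz":[0, 0, 20], "aperture":25}, {"xyz":[0, 0, 25], "aperture":25}, {"xyz":[0, 0, 15], "aperture":25}, {"aperture":25}]' | python3 jog.py | sed -n '2p;5,6p';echo '[{"aperture":25}, {"aperture":25}, {"aperture":25}]' | python3 jog.py | sed -n '2p'; python3 - <<'E'
from h import *
go([503.9,361.1,17],2.9)
E
```

```text
tool_pos: [462.5, 160.3, 106.1]
tool_pos: [502.6, 362.3, 105.5]
tool_pos: [501.5, 359.4, 44.0]
grip_width: 38.7
grasp_force: 30.6
tool_pos: [504.2, 361.4, 49.7]
now [504.2 361.4  49.7] toolx [-0.049  0.999  0.001] tooly [0.999 0.049 0.002] z [ 0.0021  0.0014 -1.    ]
shift tool [-0.4 -0.3 32.7]
rotvec [ 0.002 -0.001 -0.001]
rotvec [-2.00e-03 -3.00e-03  3.14e+00]
```

```bash
echo '[{"xyz":[0, 0, 12], "aperture":25}, {"xyz":[0, 0, 10], "aperture":25}, {"xyz":[0, 0, 7], "aperture":25}, {"aperture":25}, {"aperture":25}]' | python3 jog.py | sed -n '2p;4p';for i in 1; do echo '[{"xyz":[0, 0, 2], "aperture":25}, {"aperture":25}, {"aperture":25}]' | python3 jog.py | sed -n '2p;4p';echo '[{"xyz":[0, 0, 1.5], "aperture":25}, {"aperture":25}, {"aperture":25}]' | python3 jog.py | sed -n '2p;4p'; done
```

```text
tool_pos: [503.3, 361.0, 18.6]
ft_force: [-0.6, -0.8, -0.1]
tool_pos: [503.4, 361.1, 17.2]
ft_force: [0.1, -0.2, -1.2]
tool_pos: [504.2, 361.2, 16.9]
ft_force: [0.3, -1.7, 5.7]
```

```bash
echo '[{"aperture":65}, {"aperture":65}, {"aperture":65}, {"xyz":[0, 0, -20], "aperture":65}, {"xyz":[0, 0, -40], "aperture":65}]' | python3 jog.py | sed -n '2p;4,6p';echo '[{"xyz":[0, 0, -40], "aperture":70}, {"xyz":[-35, -9, -40], "aperture":70}, {"xyz":[-40, -9, 0], "aperture":70}, {"xyz":[-40, -9, 0], "aperture":70}, {"xyz":[-40, -9, 0], "aperture":70}]' | python3 jog.py | sed -n 2p; echo '[{"xyz":[-40, -9, 0], "aperture":70}, {"xyz":[-40, -9, 0], "aperture":70}, {"xyz":[-40, -9, 0], "aperture":70}, {"xyz":[-40, -9, 0], "aperture":70}, {"xyz":[-40, -9, 0], "aperture":70}]' | python3 jog.py | sed -n 2p;  echo '[{"xyz":[-40, -9, 0], "aperture":70}, {"xyz":[-40, -9, 0], "aperture":70}, {"xyz":[-40, -9, 0], "aperture":70}, {"xyz":[-37, -9, 0], "aperture":70}, {"aperture":70}]' | python3 jog.py | sed -n 2p; echo '[{"aperture":70}, {"aperture":70}]' | python3 jog.py | sed -n 2p; python3 - <<'E'
from h import *
C=cam('wrist');X=cloud(C);m=(X[...,2]>43)&(X[...,2]<52)&(np.hypot(X[...,0]-411,X[...,1]+156)<35);print(m.sum(),(X[m].min(0)+X[m].max(0))/2 if m.any() else '')
go([411,-155.8,9],2.9)
E
```

```text
tool_pos: [501.4, 359.8, 72.2]
ft_force: [-0.2, 0.3, 0.7]
grip_width: 64.7
grasp_force: 0.0
tool_pos: [475.2, 205.8, 152.9]
tool_pos: [440.0, 3.7, 152.8]
tool_pos: [411.5, -156.8, 152.7]
tool_pos: [412.6, -152.7, 152.7]
1950 [ 411.64085722 -155.00942704   46.83426422]
now [ 412.7 -152.6  152.7] toolx [-0.051  0.999  0.   ] tooly [0.999 0.051 0.   ] z [ 0.e+00  3.e-04 -1.e+00]
shift tool [ -3.2  -1.8 143.7]
rotvec [ 0. -0.  0.]
rotvec [ 1.000e-03  0.000e+00 -3.141e+00]
```

```bash
echo '[{"xyz":[-3, -1.3, 25], "aperture":70}, {"xyz":[0, 0, 35], "aperture":70}, {"xyz":[0, 0, 35], "aperture":70}, {"xyz":[0, 0, 25], "aperture":70}, {"aperture":70}]' | python3 jog.py | sed -n 2p; echo '[{"aperture":70}, {"aperture":70}, {"xyz":[0, 0, 12], "aperture":70}, {"xyz":[0, 0, 8], "aperture":70}, {"xyz":[0, 0, 4], "aperture":70}]' | python3 jog.py | sed -n '2p;4p';echo '[{"aperture":70}, {"aperture":25}, {"aperture":25}, {"aperture":25}, {"aperture":25}]' | python3 jog.py | sed -n '2p;4,6p';echo '[{"aperture":25}, {"aperture":25}, {"aperture":25}]' | python3 jog.py | sed -n '2p;4,6p'; echo '[{"xyz":[0, 0, -15], "aperture":25}, {"xyz":[0, 0, -40], "aperture":25}, {"xyz":[0, 0, -45], "aperture":25}, {"aperture":25}, {"aperture":25}]' | python3 jog.py | sed -n '2p;4,6p';python3 - <<'E'
from h import *
c,s=np.cos(np.radians(2.9)),np.sin(np.radians(2.9));x,y=-12,-36.5
go([508.7+x*c-y*s,265.2+x*s+y*c,17],2.9)
E
```

```text
tool_pos: [409.2, -154.4, 29.5]
tool_pos: [410.8, -156.3, 7.8]
ft_force: [-0.5, -0.4, 0.2]
tool_pos: [411.6, -156.7, 9.4]
ft_force: [-1.3, 1.2, 4.5]
grip_width: 37.8
grasp_force: 30.4
tool_pos: [411.6, -156.7, 9.3]
ft_force: [-1.8, 0.2, 5.5]
grip_width: 38.0
grasp_force: 30.7
tool_pos: [411.7, -156.7, 109.3]
ft_force: [-0.0, 0.4, -0.9]
grip_width: 38.1
grasp_force: 30.3
now [ 411.7 -156.7  109.3] toolx [-0.049  0.999 -0.001] tooly [0.999 0.049 0.002] z [ 2.e-03 -8.e-04 -1.e+00]
shift tool [380.2 105.6  92.2]
rotvec [ 0.002  0.001 -0.001]
rotvec [ 1.00e-03 -3.00e-03  3.14e+00]
```

```bash
echo '[{"xyz":[29, 6, 0], "aperture":25}, {"xyz":[35, 11, 0], "aperture":25}, {"xyz":[40, 11, 0], "aperture":25}, {"xyz":[40, 11, 0], "aperture":25}, {"xyz":[40, 11, 0], "aperture":25}]' | python3 jog.py | sed -n 2p; echo '[{"xyz":[40, 11, 0], "aperture":25}, {"xyz":[40, 11, 0], "aperture":25}, {"xyz":[40, 11, 0], "aperture":25}, {"xyz":[40, 11, 0], "aperture":25}, {"xyz":[35, 11, 0], "aperture":25}]' | python3 jog.py | sed -n 2p; echo '[{"aperture":25}, {"xyz":[0, 0, 10], "aperture":25}, {"xyz":[0, 0, 10], "aperture":25}, {"aperture":25}, {"aperture":25}]' | python3 jog.py | sed -n '2p;5,6p';python3 - <<'E'
from h import *
c,s=np.cos(np.radians(2.9)),np.sin(np.radians(2.9));x,y=-12,-37.5
go([508.7+x*c-y*s,265.2+x*s+y*c,17],2.9)
C=cam('wrist');X=cloud(C);a=(X[...,0]-508.7)*c+(X[...,1]-265.2)*s;b=-(X[...,0]-508.7)*s+(X[...,1]-265.2)*c
m=(abs(a)<60)&(b>-20)&(b<133)&(X[...,2]>18)&(X[...,2]<62)
for k in blobs(m,150):print(k.sum(),np.round(np.percentile(a[k],[1,99]),1),np.round(np.percentile(b[k],[1,99]),1))
E
```

```text
tool_pos: [451.2, 31.3, 106.7]
tool_pos: [496.4, 228.9, 106.2]
tool_pos: [497.1, 226.2, 88.1]
grip_width: 37.9
grasp_force: 30.4
now [497.1 226.2  88.1] toolx [-0.048  0.999 -0.   ] tooly [ 0.999  0.048 -0.001] z [-1.3e-03 -5.0e-04 -1.0e+00]
shift tool [ 0.9  1.6 71.1]
rotvec [-0.001  0.    -0.003]
rotvec [1.000e-03 2.000e-03 3.139e+00]
1416 [-60.  -59.3] [-18.6  97.9]
3570 [-17.5  18.7] [75.8 91. ]
10275 [-4.2 48.2] [-8.2 52.4]
```

```bash
echo '[{"xyz":[1, 1.5, 15], "aperture":25}, {"xyz":[0, 0, 20], "aperture":25}, {"xyz":[0, 0, 10], "aperture":25}, {"aperture":25}, {"aperture":25}]' | python3 jog.py | sed -n '2p;4p'; echo '[{"aperture":25}, {"xyz":[0, 0, 10], "aperture":25}, {"xyz":[0, 0, 8], "aperture":25}, {"xyz":[0, 0, 4], "aperture":25}, {"aperture":25}]' | python3 jog.py | sed -n '2p;4p'; echo '[{"aperture":25}, {"aperture":25}, {"aperture":25}]' | python3 jog.py | sed -n '2p;4p'
```

```text
tool_pos: [499.1, 228.3, 44.0]
ft_force: [0.2, 0.0, -0.2]
tool_pos: [498.3, 228.0, 20.7]
ft_force: [0.2, -0.8, 0.4]
tool_pos: [499.1, 228.3, 22.2]
ft_force: [-0.4, -0.7, -0.1]
```

```bash
echo '[{"xyz":[-1, 0, 2], "aperture":25}, {"xyz":[0, 0, 1.5], "aperture":25}, {"aperture":25}, {"aperture":25}]' | python3 jog.py | sed -n '2p;4p'; echo '[{"xyz":[0, 0, 1.5], "aperture":25}, {"aperture":25}, {"aperture":25}]' | python3 jog.py | sed -n '2p;4p'; echo '[{"xyz":[0, 0, 1.5], "aperture":25}, {"aperture":25}, {"aperture":25}]' | python3 jog.py | sed -n '2p;4p'
```

```text
tool_pos: [498.9, 227.3, 18.2]
ft_force: [-0.7, -0.1, -0.4]
tool_pos: [499.2, 227.4, 17.1]
ft_force: [1.1, -0.0, 2.7]
tool_pos: [500.1, 227.4, 17.0]
ft_force: [-0.3, -1.0, 8.1]
```

```bash
echo '[{"aperture":55}, {"aperture":55}, {"aperture":55}, {"xyz":[0, 0, -20], "aperture":55}, {"xyz":[0, 0, -40], "aperture":55}]' | python3 jog.py | sed -n '2p;4,6p';echo '[{"xyz":[0, 0, -40], "aperture":55}, {"xyz":[0, 0, -40], "aperture":55}, {"xyz":[0, 0, -40], "aperture":55}, {"xyz":[-35, 0, -20], "aperture":40}, {"xyz":[-35, 0, 0], "aperture":40}]' | python3 jog.py | sed -n 2p; echo '[{"aperture":40}, {"aperture":40}]' | python3 jog.py | sed -n 2p; python3 tray.py pics/tr2.png;python3 - <<'E'
from h import *
C=cam('wrist');p=C[0];X=cloud(C)
hsv=cv2.cvtColor(p,cv2.COLOR_BGR2HSV);H,S=hsv[...,0].astype(int),hsv[...,1]
m=(abs(H-110)<15)&(S>110)&(X[...,2]>62)&(X[...,2]<78)&(X[...,0]<450)
for b in blobs(m,60):
    W,r=tops(C,b,70);print('pull',b.sum(),np.round(r[0],1),np.round(r[1],1),round(r[2],1))
go([387,259.6,44],2.9)
E
```

```text
tool_pos: [496.5, 226.4, 72.1]
ft_force: [0.9, 0.4, 0.8]
grip_width: 55.4
grasp_force: 0.0
tool_pos: [503.5, 157.4, 219.2]
tool_pos: [502.3, 156.9, 215.0]
953 tray x [-60.  -58.3] y [-129.5   65.4] ztop [30.  33.3]
4913 tray x [-3.3 49.2] y [-9.3 52.2] ztop [29.3 41.2]
1853 tray x [-27.4   9. ] y [-54.1 -17.5] ztop [56.1 57.5]
3537 tray x [-23.8  28.4] y [-126.   -64.9] ztop [29.3 41.2]
now [502.2 157.5 214.8] toolx [-0.049  0.999  0.   ] tooly [ 0.999  0.049 -0.001] z [-9.e-04  2.e-04 -1.e+00]
shift tool [-195.8  -87.9  174.8]
rotvec [-0.001 -0.    -0.001]
rotvec [-0.00e+00  1.00e-03  3.14e+00]
pull 901 [390.3 259.4] [12.6 39.5] 3.1
now [502.2 157.9 214.7] toolx [-0.05   0.999  0.   ] tooly [ 0.999  0.05  -0.001] z [-1.e-03  2.e-04 -1.e+00]
shift tool [ 107.3 -109.8  170.9]
rotvec [-0.001 -0.    -0.001]
rotvec [-0.000e+00  2.000e-03  3.141e+00]
```

View pics/tr2.png

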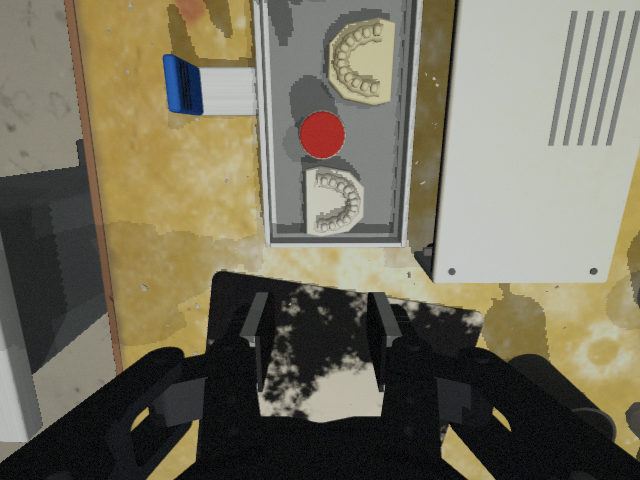

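Cast_0 at (360,62), pot (322,134) and cast_1 (333,200) all stand on the tray floor. The other pot is just out of view at the top, and was measured earlier at tray y ≈ 95. Next: push the tray home.

```bash
echo '[{"xyz":[30, -36, 0], "aperture":40}, {"xyz":[38, -37, 0], "aperture":40}, {"xyz":[39, -37, 0], "aperture":40}, {"aperture":40}, {"aperture":40}]' | python3 jog.py | sed -n '2p;4p'; echo '[{"xyz":[0, 0, 30], "aperture":40}, {"xyz":[0, 0, 30], "aperture":40}, {"xyz":[0, 0, 20], "aperture":40}, {"aperture":40}, {"aperture":40}]' | python3 jog.py | sed -n '2p;4p'; python3 - <<'E'
from h import *
C=cam('top');X=cloud(C);m=(X[...,2]>40)&(X[...,2]<60)&(np.hypot(X[...,0]-504,X[...,1]-361)<35);print('pot A',m.sum(),np.percentile(X[m],[3,97],axis=0))
go([389,259.5,44],2.9)
E
```

```text
tool_pos: [391.4, 255.4, 215.2]
ft_force: [-0.4, -0.0, 1.7]
tool_pos: [392.9, 253.7, 135.7]
ft_force: [1.0, 0.3, 0.4]
pot A 233 [[487.54317605 342.52696588  42.94822195]
 [520.58393244 375.70238612  58.55858828]]
now [393.2 254.  136.5] toolx [-0.049  0.999  0.001] tooly [0.999 0.049 0.001] z [ 1.4e-03  7.0e-04 -1.0e+00]
shift tool [ 5.6 -4.1 92.5]
rotvec [ 0.001 -0.001 -0.002]
rotvec [-1.000e-03 -2.000e-03  3.139e+00]
```

```bash
echo '[{"xyz":[5, -4, 25], "aperture":40}, {"xyz":[0, 0, 25], "aperture":40}, {"xyz":[0, 0, 25], "aperture":40}, {"xyz":[0, 0, 17], "aperture":40}, {"aperture":40}]' | python3 jog.py | sed -n '2p;4p'; echo '[{"aperture":0}, {"aperture":0}, {"aperture":0}, {"aperture":0}, {"aperture":0}]' | python3 jog.py 40 | sed -n '2p;4,6p';echo '[{"xyz":[0, 8, 0], "aperture":0}, {"xyz":[0, 14, 0], "aperture":0}, {"xyz":[0, 20, 0], "aperture":0}, {"xyz":[0, 20, 0], "aperture":0}, {"xyz":[0, 20, 0], "aperture":0}]' | python3 jog.py | sed -n '2p;4,6p';echo '[{"xyz":[0, 20, 0], "aperture":0}, {"xyz":[0, 20, 0], "aperture":0}, {"xyz":[0, 14, 0], "aperture":0}, {"xyz":[0, 8, 0], "aperture":0}, {"aperture":0}]' | python3 jog.py | sed -n '2p;4,6p'
```

```text
tool_pos: [387.6, 258.5, 42.4]
ft_force: [-0.1, -0.5, 0.1]
tool_pos: [389.1, 259.5, 45.3]
ft_force: [-0.7, 0.2, 6.1]
grip_width: 9.3
grasp_force: 40.4
tool_pos: [471.4, 263.7, 45.3]
ft_force: [-1.5, 0.9, 8.3]
grip_width: 9.2
grasp_force: 40.6
tool_pos: [533.7, 266.8, 45.3]
ft_force: [1.9, 3.4, 6.0]
grip_width: 9.2
grasp_force: 40.5
```

Now small steps until the stop is felt.

```bash
echo '[{"xyz":[0, 4, 0], "aperture":0}, {"xyz":[0, 3, 0], "aperture":0}, {"xyz":[0, 2, 0], "aperture":0}, {"aperture":0}, {"aperture":0}]' | python3 jog.py | sed -n '2p;4,6p';echo '[{"xyz":[0, 2, 0], "aperture":0}, {"xyz":[0, 2, 0], "aperture":0}, {"aperture":0}, {"aperture":0}]' | python3 jog.py | sed -n '2p;4,6p'
```

```text
tool_pos: [541.7, 267.3, 45.4]
ft_force: [1.1, 2.0, 5.9]
grip_width: 9.0
grasp_force: 40.4
tool_pos: [543.7, 267.4, 45.3]
ft_force: [-10.0, 0.0, 12.6]
grip_width: 9.0
grasp_force: 41.5
```

```bash
echo '[{"xyz":[0, 2, 0], "aperture":0}, {"xyz":[0, 1, 0], "aperture":0}, {"aperture":0}, {"aperture":0}]' | python3 jog.py | sed -n '2p;4,6p'; echo '[{"aperture":40}, {"aperture":40}, {"aperture":40}, {"aperture":40}]' | python3 jog.py | sed -n '2p;4p'; echo '[{"xyz":[0, 0, -30], "aperture":40}, {"xyz":[0, 0, -40], "aperture":40}, {"xyz":[-20, 0, -40], "aperture":40}, {"xyz":[-40, 0, -20], "aperture":40}, {"xyz":[-40, 0, 0], "aperture":40}]' | python3 jog.py | sed -n '2p;4p'; echo '[{"aperture":40}, {"aperture":40}]' | python3 jog.py | sed -n 2p; python3 - <<'E'
from h import *
C=cam('wrist');p=C[0];X=cloud(C);cv2.imwrite('pics/f.png',cv2.resize(p,(400,300)));cv2.imwrite('pics/ft.png',cam('top')[0][140:330,100:520])
hsv=cv2.cvtColor(p,cv2.COLOR_BGR2HSV);H,S=hsv[...,0].astype(int),hsv[...,1]
m=(abs(H-110)<15)&(S>110)&(X[...,2]>62)&(X[...,2]<78)&(abs(X[...,0]-540)<50)&(abs(X[...,1]-266)<40)
for b in blobs(m,60):
    W,r=tops(C,b,70);print('pull',b.sum(),np.round(r[0],1),np.round(r[1],1),round(r[2],1))
E
```

```text
tool_pos: [543.7, 267.3, 45.3]
ft_force: [-27.7, -3.4, 21.9]
grip_width: 9.3
grasp_force: 43.1
tool_pos: [547.8, 266.7, 43.2]
ft_force: [0.4, 1.0, -1.0]
tool_pos: [554.3, 166.5, 177.8]
ft_force: [1.1, -0.0, -1.4]
tool_pos: [552.8, 166.2, 173.2]
pull 1060 [544.5 267.7] [10.1 39.1] 2.9
```

View pics/ft.png

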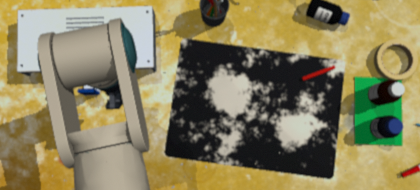

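The pull sits at (544.5, 267.7), exactly its home position. The mat is empty except for the wax, and both bottles stand upright.

```bash
python3 -c "
from station import robot, eyes
print(robot.job_done())"
```

```text
the job is handed in; nothing more can be done
None
```

I've handed the job in: both bottles stand on the green mat, the two casts and two pots were last seen flat in the tray, the tray is fully home, and the wax stick was left alone; no verdict came back.

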